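# True the sharpening stone on its sloping stand

### The arm

A 7-joint arm with a two-finger parallel gripper is mounted at the origin on a cart in front of the work surface, level with it; the furniture and walls round the work are solid. World frame = base frame: x ahead of the robot, y to its left, z up, the work surface at z = 0. Lengths are in mm, angles in rad, forces in N, time in s.
With the tool pointing down it reaches from about 425 to 1025 mm from the base axis. Payload 3.6 kg.
Tool frame: the origin (TCP) lies midway between the tips of the shut fingers; the grasp point (between the pads) lies robot.grasp_offset behind it (robot.grasp_offset is the distance from the TCP to the grasp point, in mm); z points along the fingers, y is the line along which they close (so a half turn about z gives the same grasp; the last joint's range is limited). The gripper opens to 85 mm and grips with 20 to 120 N. Pads are 22 mm wide; open, the fingers measure 114 mm over their backs; the gripper's body (76 mm by 85 mm) begins 54 mm behind the grasp point. The pads swing forward as they close: fully open they stand 13 mm farther back than shut.
Start: joints at [-1.355, 0.591, 0.048, 1.609, -0.033, 0.943, -0.034], TCP at [221.025, 690.491, 231.302] pointing down, gripper open.
Joint ranges: [-2.69, 2.69], [-0.47, 2.24], [-1.27, 1.36], [0.19, 2.51], [-1.53, 4.68], [0.08, 2.07], [-3.09, 3.09]. Speed limits (rad/s): [2.57, 2.57, 3.14, 3.14, 3.14, 3.14, 3.14].

### API

Orientations are given as a unit quaternion [x, y, z, w].
In Python, from bench import robot gives the robot as it stands.
- The arm moves only by the shell command python3 -m jog 'ROWS' [FORCE]. ROWS is JSON, a list of rows, each an object of numbers: "claw": the finger opening in mm, from 0 to 85.4; "x", "y", "z": the shift along the tool's x, y, z scaled (see below); "twist": the turn about the tool's z scaled (see below). In form: [{"claw": .., "x": .., "y": .., "z": .., "twist": ..}, ...]. A call has 1 to 8 rows; each row is the pose to reach, as a shift and turn from the pose commanded when the call began, along the tool's axes at that moment; what a row does not reach only later rows make up. The controller multiplies each number of a shift by 0.1 m and each number of a turn by 60 degrees. A row lasts 1/10 s, in which the tool goes at most 50 mm and 8.59 degrees, less where a joint would pass 70% of its speed; a pose out of reach is approached as far as the arm can. A call with a number of a shift or a turn outside -1 to 1 is refused whole. A call with a gripper value outside its range is refused whole. The fingers move at their own pace and stop on an object; FORCE is the grip in N (left out, the last holds). Time passes only in rows, so rows that repeat a pose let the fingers close. It gives the time, the measured TCP pose, the force, the opening and the grip force at its end, in the units of the state.
- robot.get_state(): the state, without advancing time (a new reading comes with each control period).
- robot.read_camera(name): name is "scene" or "side" or "wrist"; returns a dict with "image" (400x640x3 uint8, red, green, blue), "fov_y" (degrees; the focal length in pixels is half the picture's height over the tangent of half this angle, whatever the lens; pixels are square), "cx", "cy" (the principal point, pixels), "xyz" and "rotation" of the camera in the world; the wrist camera has in their place "mount" (4x4, takes a point from camera to tool coordinates, whose origin is the TCP and whose axes are the flange's). Camera axes: x right, y down, z forward; pixel columns grow to the right and rows downward; lengths in mm; the calibration is good to about 2 mm. A picture is of the moment at which its call begins: read the wrist's pose just before it. There is no depth.
- robot.sign_off(): hands the job in; it is judged then, once.
Trained networks look in a picture, given as the dict that the camera call returned (one of the last four; its "shot" number tells which), for a name from the list of things; names that differ only in an ending like _2 or _b are one class to them, and where a whole thing is asked for, a point or a joint stands for the part that bears it (a point fixed in the world has none). Each returns a list of dicts, best first, with "conf" (0 to 1); they miss things now and then, are a little off and sometimes report something else, mostly with a low value. They report only what shows in the picture. A call takes as long as a camera call.
- robot.trace(picture, thing): "region" (400x640 bool, what is visible of it) and "at" ([column, row] in pixels, amid what is visible of it).
- robot.place_of(picture, thing): "at" ([column, row] in pixels: a listed point, or the origin of a listed thing).
The state is a dict: "clock": time; "joints": joint angles; "qd": joint speeds; "tau": joint torques, N m; "tcp_pos": TCP position; "eef_rot": TCP orientation; "ft_force": force on the tool from outside, world axes, zero at the start; "torque": the same for the moment, N m; "grip_width": finger opening in mm; "grasp_force": force on a finger pad.
Only numpy, scipy, OpenCV 4.12 (cv2) and the standard library are available. Lean on these libraries where they do the work, as an engineer would, in place of code of your own. Each camera call takes 0.05 s, during which the arm holds its last target. There are 200 camera calls.

### The job

Clamp the sharpening stone on its sloping stand by folding the red lever fully down, then take the truing block out of its tray and lay it flat and lengthways on the stone with its end level with the stone's upper end, by the lever. Rub it straight down the slope until it is level with the lower end and back up to the upper end, keeping steady contact with about 1 kg (10 N) of pressure the whole way and never slamming or leaning hard on the stone; then put the block back in its tray the way it lay, and leave the lever down and everything else on the table where it is.

Things in the scene. Friction and masses are not known exactly. Their poses are not given: they have to be found in the camera images.
- stand: sloping sharpening stand of folded sheet steel, 206 x 88 mm, fixed to the table top. Origin: centre of its underside, on the table. Its x axis points away from the robot (at yaw 0), z up; the bed falls along +x at 0.44 rad (25 degrees): its high end, 130 mm up, faces the robot and carries the lever. Only its yaw and position vary
- lever (a joint): red clamp lever across the stand's high end: paddle 63 long, 30 wide, 6 to 8 mm thick on a level pivot. 0 rad: folded fully down, level, pointing along the stand's -x, its eccentric hub wedging the stone; grows as it stands up, 1.5 nearly upright. Starts open at 1.0 to 1.4, stays where it is left; about 5 N at its tip folds it. Open, it is in the block's way at the upper end
- lever_tip (a point): middle of the red lever's outer end, on its outer (when folded: upper) face, 58 mm from the pivot
- lever_pivot (a point): centre of the red lever's pivot axis, which runs along the stand's y, 118 mm above the table
- stone: two-layer sharpening stone, grey-blue above and cream below, 180 x 66 x 26 mm, 0.65 kg, loose in the stand by a few mm until clamped. Origin: centre of its lower face; x along its length, down the slope and away from the robot; z square to its face, 0.44 rad from vertical, leaning towards the low end. Its upper face is at z = 26 mm
- stone_top (a point): centre of the stone's upper, grey-blue face; same axes as the stone. The stand's tabs, lip and folded lever all lie below this face
- block: truing block: dark ceramic base 100 (x) x 58 (y) x 20 mm (z) with a wooden bar grip on top, 80 long (x), 26 wide (y), from z = 20 to z = 58 mm; 0.3 to 0.6 kg. Origin: centre of its flat lower (rubbing) face, z up through the grip. With its end level with the stone's end its centre is 40 mm from the stone's middle
- truing_tray: shallow grey moulded tray that holds the block, 130 (x) x 86 (y) x 14 mm, fixed to the table; pocket 114 x 70 mm, its floor 8 mm above the table. Origin: centre of its underside; x along its length
- ramekin: small steel cup 81 mm wide, 42 mm high, bystander; origin centre of its underside
- spoon: tasting spoon 211 mm long, bystander; origin centre of its underside
- scraper: bench scraper 102 x 152 x 16 mm with a wooden grip, bystander; origin centre of its underside
- salt_tub: steel tub 95 mm wide, 62 mm high, bystander; origin centre of its underside
- garlic: garlic bulb 53 mm, bystander; origin centre of its underside
- pepper_shaker: pepper shaker 44 mm wide, 90 mm high, bystander; origin centre of its underside

How it is judged:
By the outcome, as a careful person would: the job done as asked, in the order asked, and still so for the second after the job is handed in, with the robot touching nothing.
It also fails if it takes over 72 s, if anything falls off the work surface, if the arm or the gripper's body presses on something with over 40 N, if the wrist force passes 120 N, or if a joint passes its speed limit or range.

## Working session

There is one attempt and no reset: what is moved stays moved. The work goes in short steps, Python scripts to look and compute and a shell command to move; the robot and the scene stay as the last step left them, time stands still between calls to the robot, and variables do not carry over. Pictures are saved under pics/ and viewed, at most 10 in all, crops included, and the job is handed in when it is done.

```bash
mkdir -p pics; ls
cat > h.py <<'E'
import numpy as np, cv2
from scipy.spatial.transform import Rotation as R
from bench import robot
def cam(name):
    s=robot.get_state(); p=robot.read_camera(name)
    f=200/np.tan(np.radians(p["fov_y"])/2)
    if "mount" in p:
        T=np.eye(4);T[:3,:3]=R.from_quat(s["eef_rot"]).as_matrix();T[:3,3]=s["tcp_pos"]
        M=T@np.array(p["mount"]); Rc,c=M[:3,:3],M[:3,3]
    else:
        Rc=np.array(p["rotation"]); Rc=Rc if Rc.shape==(3,3) else R.from_quat(Rc).as_matrix(); c=np.array(p["xyz"])
    return p,(f,p["cx"],p["cy"],Rc,c)
def ray(k,uv):
    f,cx,cy,Rc,c=k; d=Rc@np.array([(uv[0]-cx)/f,(uv[1]-cy)/f,1]); return c,d/np.linalg.norm(d)
def onz(k,uv,z):
    c,d=ray(k,uv); return c+d*(z-c[2])/d[2]
def proj(k,P):
    f,cx,cy,Rc,c=k; q=Rc.T@(np.asarray(P,float)-c); return np.array([cx+f*q[0]/q[2],cy+f*q[1]/q[2]])
def tri(obs):
    A=np.zeros((3,3));b=np.zeros(3);L=[]
    for k,uv in obs:
        c,d=ray(k,uv);P=np.eye(3)-np.outer(d,d);A+=P;b+=P@c;L.append((c,d))
    x=np.linalg.solve(A,b); return x,[float(np.linalg.norm(np.cross(x-c,d))) for c,d in L]
def save(p,n): cv2.imwrite("pics/"+n,cv2.cvtColor(p["image"],cv2.COLOR_RGB2BGR))
E
python3 - <<'E'
from h import *
np.set_printoptions(precision=1,suppress=True)
s=robot.get_state(); print(s, robot.grasp_offset)
V={}
for n in ("scene","side","wrist"):
    p,k=cam(n); save(p,n+"0.png"); V[n]=(p,k); print(n,p["fov_y"],k[4],k[3].tolist(), p.get("mount"))
for t in ["stand","lever_tip","lever_pivot","stone","stone_top","block","truing_tray","ramekin","spoon","scraper","salt_tub","garlic","pepper_shaker"]:
    obs=[]
    for n,(p,k) in V.items():
        r=robot.place_of(p,t)[:2]
        print(t,n,[(np.round(q["at"]),round(q["conf"],2)) for q in r])
        if r and r[0]["conf"]>.4: obs.append((k,r[0]["at"]))
    if len(obs)>1: print("   ",*tri(obs))
    elif obs: print("   z0",onz(*obs[0],0))
E
```

```text
pics
{'clock': 0.0, 'joints': array([-1.4,  0.6,  0. ,  1.6, -0. ,  0.9, -0. ]), 'qd': array([ 0., -0.,  0.,  0., -0.,  0.,  0.]), 'tau': array([  0. , -54.9,   1.5, -19.8,   0. ,   0. ,   0. ]), 'tcp_pos': array([220.8, 689.7, 230.1]), 'eef_rot': array([ 0.2,  1. , -0. , -0. ]), 'ft_force': array([0.7, 0.5, 0.4]), 'torque': array([0., 0., 0.]), 'grasp_force': 0.0, 'grip_width': 85.11911937720055} 18.700000000000003
scene 49.64141489106991 [-169.3 -533.4 1138.1] [[0.5364991598879855, -0.6457570757096026, 0.543292233158609], [-0.8437049982530372, -0.3965672187464148, 0.36179596036796174], [-0.018180411500523908, -0.6524816014162513, -0.7575864521300232]] None
side 52.19968252330801 [-157.2 1203.7  886.8] [[-0.8509223855273726, -0.24958368093911001, 0.4622110773416078], [-0.5252373776116819, 0.41688380797317826, -0.7418447194726033], [-0.007535978238340929, -0.8740228125504886, -0.485826442439401]] None
wrist 58.20008922259483 [142.5 714.3 372.6] [[0.30475926699279754, 0.9027927074715333, 0.30345859110960804], [0.9524281465855984, -0.2883562391800629, -0.09864737663744369], [-0.0015539
[... 2065 characters left out ...]
per side [(array([398., 179.]), 0.62), (array([303., 241.]), 0.55)]
scraper wrist []
    [ 455.1 -517.9   -5.7] [4.222321349139305, 4.222321349139509]
salt_tub scene [(array([286., 165.]), 0.79)]
salt_tub side [(array([249., 232.]), 0.8), (array([277., 238.]), 0.68)]
salt_tub wrist []
    [773.1 221.8  -2. ] [4.197504538997235, 4.197504538997326]
garlic scene [(array([244., 158.]), 0.63)]
garlic side [(array([232., 260.]), 0.49)]
garlic wrist []
    [718.  384.7  -2.6] [0.9004148920063983, 0.9004148920064161]
pepper_shaker scene [(array([274., 160.]), 0.52)]
pepper_shaker side [(array([238., 240.]), 0.53)]
pepper_shaker wrist []
    [776.9 281.7  -6.5] [5.507005420194283, 5.5070054201942975]
```

Run:
```python
import cv2,numpy as np
a=cv2.imread("pics/scene0.png");b=cv2.imread("pics/side0.png")
A=cv2.resize(a[130:230,150:310],None,fx=2.5,fy=2.5); B=cv2.resize(b[190:290,210:370],None,fx=2.5,fy=2.5)
C=cv2.resize(a[240:340,320:480],None,fx=2.5,fy=2.5); D=cv2.resize(b[150:250,330:490],None,fx=2.5,fy=2.5)
cv2.imwrite("pics/c0.png",np.vstack([np.hstack([A,B]),np.hstack([C,D])]))
```

```text
(no output)
```

View pics/c0.png

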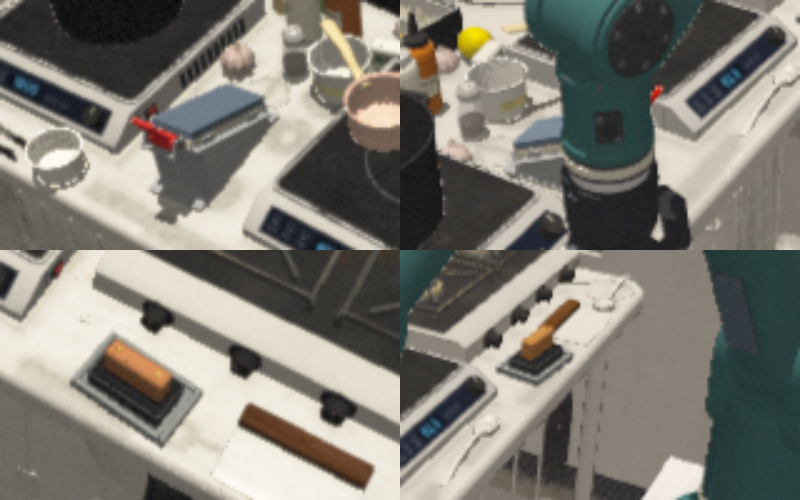

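View pics/scene0.png

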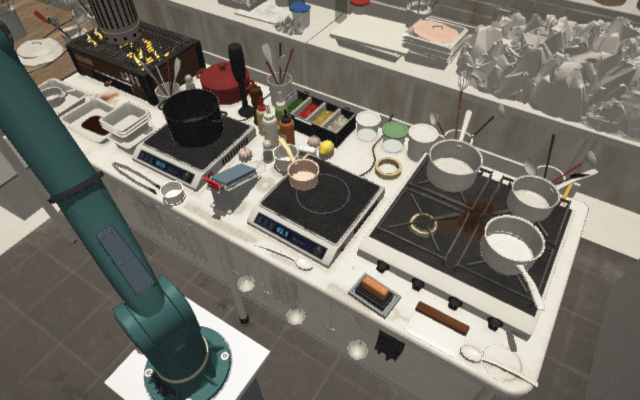

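Run:
```python
from h import *
np.set_printoptions(precision=0,suppress=True)
p,k=cam("scene")
for uv in [(200,150),(240,150),(160,145),(300,180),(290,160),(345,165),(310,235),(220,150)]: print(uv,[onz(k,uv,z) for z in (30,100)])
s=robot.get_state(); print(R.from_quat(s["eef_rot"]).as_matrix().round(3))
```

```text
(200, 150) [array([639., 531.,  30.]), array([588., 464., 100.])]
(240, 150) [array([719., 399.,  30.]), array([663., 340., 100.])]
(160, 145) [array([579., 685.,  30.]), array([532., 608., 100.])]
(300, 180) [array([706., 113.,  30.]), array([650.,  72., 100.])]
(290, 160) [array([773., 203.,  30.]), array([713., 156., 100.])]
(345, 165) [array([856.,  14.,  30.]), array([792., -21., 100.])]
(310, 235) [array([518., -52.,  30.]), array([474., -82., 100.])]
(220, 150) [array([679., 465.,  30.]), array([625., 402., 100.])]
[[-1.  0.  0.]
 [ 0.  1.  0.]
 [-0.  0. -1.]]
```

```bash
python3 -m jog '[{"z":-0.5,"twist":-0.14},{"z":-1,"twist":-0.28},{"z":-1,"twist":-0.295,"claw":0}]' 
python3 -m jog '[{"y":-0.5,"x":-0.25},{"y":-1,"x":-0.5},{"y":-1,"x":-0.5}]' 
python3 -m jog '[{"y":-0.5,"x":-0.25},{"y":-1,"x":-0.5},{"y":-1,"x":-0.5}]' 
python3 -m jog '[{"y":-0.5,"x":-0.25},{"y":-1,"x":-0.5},{"y":-1,"x":-0.5}]' 
python3 -m jog '[{"y":-0.5,"x":-0.25},{"y":-1,"x":-0.5},{"y":-1,"x":-0.5}]'
```

```text
$[0]: bad value
$[0]: bad value
$[0]: bad value
$[0]: bad value
$[0]: bad value
```

```bash
python3 -m jog '[{"claw":0,"x":0,"y":0,"z":-0.5,"twist":-0.14},{"claw":0,"x":0,"y":0,"z":-1,"twist":-0.28},{"claw":0,"x":0,"y":0,"z":-1,"twist":-0.295}]' 
python3 -m jog '[{"claw":0,"x":-0.25,"y":-0.45,"z":0,"twist":0},{"claw":0,"x":-0.5,"y":-0.9,"z":0,"twist":0},{"claw":0,"x":-0.5,"y":-1,"z":0,"twist":0}]'
```

```text
clock: 2.45
tcp_pos: [222.6, 695.1, 340.7]
eef_rot: [-0.001, 1.0, 0.008, 0.002]
ft_force: [0.6, 0.5, 0.9]
grip_width: 44.1
grasp_force: 0.0
clock: 2.75
tcp_pos: [277.1, 584.5, 331.4]
eef_rot: [0.005, 1.0, -0.002, 0.002]
ft_force: [0.2, -0.0, -0.3]
grip_width: 0.3
grasp_force: 0.0
```

```bash
python3 -m jog '[{"claw":0,"x":-0.25,"y":-0.45,"z":0,"twist":0},{"claw":0,"x":-0.5,"y":-0.9,"z":0,"twist":0},{"claw":0,"x":-0.5,"y":-1,"z":0,"twist":0}]' | head -2
python3 -m jog '[{"claw":0,"x":-0.25,"y":-0.45,"z":0,"twist":0},{"claw":0,"x":-0.5,"y":-0.9,"z":0,"twist":0},{"claw":0,"x":-0.5,"y":-1,"z":0,"twist":0}]' | head -2
python3 -m jog '[{"claw":0,"x":-0.25,"y":-0.45,"z":0,"twist":0},{"claw":0,"x":-0.5,"y":-0.9,"z":0,"twist":0},{"claw":0,"x":-0.5,"y":-1,"z":0,"twist":0},{"claw":0,"x":-0.5,"y":-1,"z":0,"twist":0}]'
python3 - <<'E'
from h import *
import pickle
np.set_printoptions(precision=1,suppress=True)
V=[]
for n in ("wrist","scene","side"):
    p,k=cam(n); save(p,n+"1.png"); V.append((n,p,k))
print(robot.get_state()["tcp_pos"])
D={}
for t in ["stand","lever_tip","lever_pivot","stone","stone_top"]:
    obs=[]
    for n,p,k in V:
        r=robot.place_of(p,t)[:1]
        print(t,n,[(np.round(q["at"]),round(q["conf"],2)) for q in r])
        if r and r[0]["conf"]>.4: obs.append((k,r[0]["at"]))
    if len(obs)>1: print("   ",*tri(obs))
pickle.dump([(n,k) for n,p,k in V],open("k1.pkl","wb"))
E
```

```text
clock: 3.05
tcp_pos: [325.8, 484.3, 331.4]
clock: 3.35
tcp_pos: [374.7, 384.5, 331.4]
clock: 3.75
tcp_pos: [421.3, 288.2, 331.5]
eef_rot: [0.003, 1.0, -0.0, 0.0]
ft_force: [-0.8, -0.7, 0.1]
grip_width: -0.2
grasp_force: 0.0
[419.7 292.7 331.4]
stand wrist [(array([462., 138.]), 0.67)]
stand scene [(array([234., 187.]), 0.76)]
stand side [(array([284., 259.]), 0.74)]
    [483.  360.7  70.9] [108.83662921507772, 104.3609885143762, 18.999905000620394]
lever_tip wrist [(array([323., 195.]), 0.63)]
lever_tip scene [(array([209., 176.]), 0.57)]
lever_tip side [(array([310., 228.]), 0.62)]
    [449.5 285.2 169.1] [6.282622915026198, 9.766225033073944, 3.769187796836727]
lever_pivot wrist [(array([322., 206.]), 0.71)]
lever_pivot scene [(array([216., 184.]), 0.93)]
lever_pivot side [(array([306., 240.]), 0.93)]
    [471.8 285.5 116.7] [1.3923005915036293, 4.588451194722426, 5.722755325657712]
stone wrist [(array([334., 256.]), 0.87)]
stone scene [(array([234., 181.]), 0.89)]
stone side [(array([355., 225.]), 0.2)]
    [566.2 299.2  49.8] [2.015298773629038, 2.0152987736288672]
stone_top wrist [(array([333., 253.]), 0.5)]
stone_top scene [(array([235., 188.]), 0.7)]
stone_top side [(array([276., 238.]), 0.62)]
    [565.  287.9  56.8] [10.208444246263253, 28.180675218892564, 30.383826511978583]
```

View pics/wrist1.png

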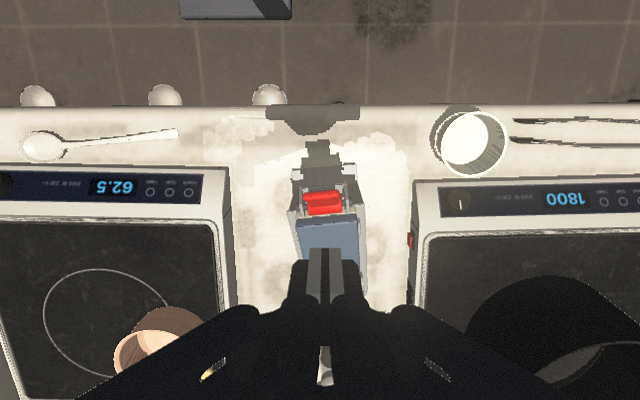

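```bash
cat >> h.py <<'E'
def quad(mask):
    m=mask.astype(np.uint8); n,l,st,_=cv2.connectedComponentsWithStats(m)
    m=(l==1+np.argmax(st[1:,4])).astype(np.uint8)
    h=cv2.convexHull(cv2.findContours(m,cv2.RETR_EXTERNAL,cv2.CHAIN_APPROX_NONE)[0][0])
    return cv2.approxPolyN(h,4,ensure_convex=True).reshape(-1,2)
def look(tag,things,cams=("wrist",)):
    out=[]
    for n in cams:
        p,k=cam(n); save(p,f"{n}{tag}.png"); d={"k":k,"img":p["image"],"n":n}
        for t in things:
            a=robot.place_of(p,t)[:1]; d[t]=(a[0]["at"],a[0]["conf"]) if a else None
            b=robot.trace(p,t)[:1]; d[t+"_m"]=b[0]["region"] if b else None
        out.append(d)
    return out
E
python3 -m jog '[{"claw":0,"x":0.1,"y":-0.5,"z":0.1,"twist":0},{"claw":0,"x":0.2,"y":-1,"z":0.2,"twist":0},{"claw":0,"x":0.2,"y":-1,"z":0.2,"twist":0},{"claw":0,"x":0.2,"y":-1,"z":0.2,"twist":0}]'
python3 - <<'E'
from h import *; import pickle
pickle.dump(look("2",["stone","lever_tip","lever_pivot","stand","stone_top"]),open("v2.pkl","wb"))
E
python3 -m jog '[{"claw":0,"x":0,"y":0.5,"z":0,"twist":0},{"claw":0,"x":0,"y":1,"z":0,"twist":0},{"claw":0,"x":0,"y":1,"z":0,"twist":0}]' | head -2
python3 -m jog '[{"claw":0,"x":0,"y":0.5,"z":0,"twist":0},{"claw":0,"x":0,"y":1,"z":0,"twist":0},{"claw":0,"x":0,"y":1,"z":0,"twist":0},{"claw":0,"x":0,"y":1,"z":0,"twist":0}]' | head -2
python3 - <<'E'
from h import *; import pickle
np.set_printoptions(precision=1,suppress=True)
pickle.dump(look("3",["stone","lever_tip","lever_pivot","stand","stone_top"]),open("v3.pkl","wb"))
a=pickle.load(open("v2.pkl","rb"))[0];b=pickle.load(open("v3.pkl","rb"))[0]
for t in ["stone","lever_tip","lever_pivot","stand","stone_top"]:
    print(t,a[t],b[t]); 
    if a[t] and b[t]: print(*tri([(a["k"],a[t][0]),(b["k"],b[t][0])]))
im=[]
for d in (a,b):
    m=d["stone_m"]; I=d["img"].astype(int)
    blue=m&(I[...,2]>I[...,0]+10)
    q=quad(blue); print(q.tolist(),blue.sum(),m.sum())
    J=cv2.cvtColor(d["img"],cv2.COLOR_RGB2BGR).copy(); cv2.polylines(J,[q.astype(np.int32)],True,(0,255,0),1); im.append(cv2.resize(J[90:390,60:580],(800*7//8,404))[:300])
cv2.imwrite("pics/c3.png",np.vstack(im))
E
```

```text
clock: 5.05
tcp_pos: [400.2, 188.7, 311.2]
eef_rot: [0.002, 1.0, -0.0, -0.0]
ft_force: [0.1, 0.9, 0.0]
grip_width: 0.0
grasp_force: 0.0
clock: 5.9
tcp_pos: [400.1, 298.6, 311.8]
clock: 6.3
tcp_pos: [400.2, 391.2, 310.8]
stone ([413.1, 276.7], 0.82) ([251.2, 276.4], 0.78)
[560.6 298.5  58.8] [0.44323678148749907, 0.4432367814875468]
lever_tip ([435.4, 225.8], 0.61) ([200.6, 227.7], 0.72)
[444.1 283.5 168.5] [0.6348649158188285, 0.6348649158187997]
lever_pivot ([422.6, 231.8], 0.66) None
stand ([404.0, 251.2], 0.91) ([258.7, 249.9], 0.73)
[553.6 298.4   2.4] [1.1547752985900988, 1.1547752985900572]
stone_top ([416.0, 297.5], 0.97) ([244.6, 297.7], 0.71)
[570.9 295.8  88.5] [0.14136292706021356, 0.1413629270602028]
[[438, 315], [388, 312], [392, 246], [458, 237]] 3551 4285
[[283, 315], [224, 307], [189, 245], [256, 240]] 3938 4498
```

View pics/c3.png

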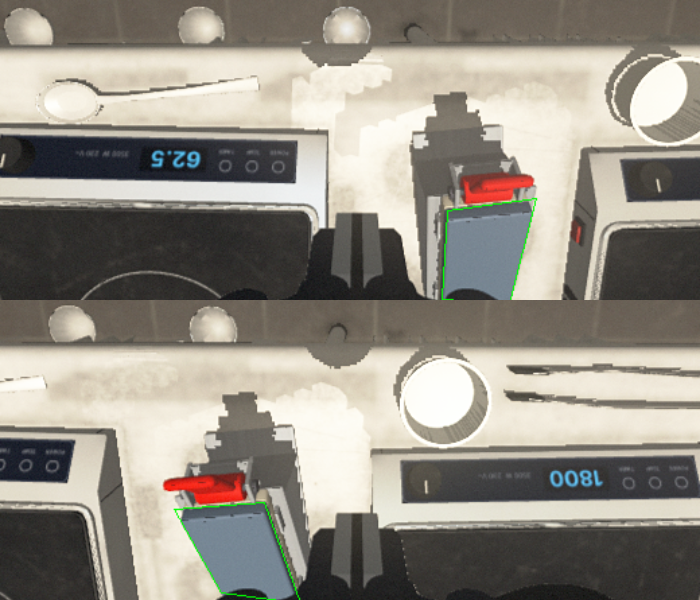

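```bash
cat > fit.py <<'E'
from h import *; import pickle
from scipy.optimize import minimize
np.set_printoptions(precision=2,suppress=True)
a=pickle.load(open("v2.pkl","rb"))[0];b=pickle.load(open("v3.pkl","rb"))[0]
p,k=cam("scene"); r=robot.trace(p,"stone")[0]
S=[(a["img"],a["stone_m"],a["k"],298),(b["img"],b["stone_m"],b["k"],298),(p["image"],r["region"],k,400)]
M=[]
for I,m,k,rm in S:
    I=I.astype(int); bl=(cv2.dilate(m.astype(np.uint8),np.ones((5,5)))>0)&(I[...,2]>I[...,0]+8); bl[rm:]=0
    n,l,st,_=cv2.connectedComponentsWithStats(bl.astype(np.uint8)); bl=l==1+np.argmax(st[1:,4]); M.append((cv2.GaussianBlur(bl.astype(np.float32),(0,0),.8),k,rm))
def render(k,rm,v):
    x,y,z,yaw,t=v; Rm=R.from_euler("ZY",[yaw,.44]).as_matrix()
    P=[np.array([x,y,z])+Rm@np.array([sx*90,sy*33,dz]) for sx in(-1,1) for sy in(-1,1) for dz in(0,-t)]
    h=cv2.convexHull(np.array([proj(k,q) for q in P],np.float32))
    o=np.zeros((400,640),np.uint8); cv2.fillConvexPoly(o,np.round(h*16).astype(np.int32),255,cv2.LINE_AA,4); o[rm:]=0
    return cv2.GaussianBlur(o.astype(np.float32)/255,(0,0),.8)
def cost(v): return sum(np.abs(render(k,rm,v)-m).sum()/m.sum() for m,k,rm in M)
best=None
for yaw in (0,.1,.2):
    r=minimize(cost,[571,296,88,yaw,12],method="Nelder-Mead",options=dict(initial_simplex=np.array([571,296,88,yaw,12])+np.vstack([np.zeros(5),np.diag([10,8,6,.1,4])]),maxiter=600))
    print(r.x,r.fun,[float((np.abs(render(k,rm,r.x)-m).sum()/m.sum()).round(3)) for m,k,rm in M])
E
python3 fit.py
```

```text
[563.03 296.78  86.93   0.11  -0.05] 0.19286614656448364 [0.06199999898672104, 0.03099999949336052, 0.10000000149011612]
[563.35 296.95  86.68   0.11   0.2 ] 0.19379650056362152 [0.06300000101327896, 0.03200000151991844, 0.10000000149011612]
[564.92 297.01  86.06   0.11   0.33] 0.2019507884979248 [0.0689999982714653, 0.04800000041723251, 0.08500000089406967]
```

```bash
python3 -m jog '[{"claw":0,"x":-0.4,"y":-0.4,"z":0.3,"twist":-0.05},{"claw":0,"x":-0.7,"y":-0.7,"z":0.6,"twist":-0.105},{"claw":0,"x":-0.9,"y":-1,"z":1,"twist":-0.105},{"claw":0,"x":-0.9,"y":-1,"z":1,"twist":-0.105},{"claw":0,"x":-0.9,"y":-1,"z":1,"twist":-0.105},{"claw":0,"x":-0.9,"y":-1,"z":1,"twist":-0.105}]'
```

```text
clock: 7.55
tcp_pos: [490.3, 292.0, 211.9]
eef_rot: [-0.055, 0.998, 0.001, 0.0]
ft_force: [0.3, 0.7, -0.6]
grip_width: 0.2
grasp_force: 0.0
```

```bash
python3 -m jog '[{"claw":0,"x":0,"y":-0.02,"z":0.3,"twist":0},{"claw":0,"x":0.1,"y":-0.02,"z":0.5,"twist":0},{"claw":0,"x":0.25,"y":-0.02,"z":0.53,"twist":0},{"claw":0,"x":0.33,"y":-0.02,"z":0.54,"twist":0},{"claw":0,"x":0.38,"y":-0.02,"z":0.58,"twist":0},{"claw":0,"x":0.44,"y":-0.02,"z":0.63,"twist":0},{"claw":0,"x":0.48,"y":-0.02,"z":0.69,"twist":0},{"claw":0,"x":0.51,"y":-0.02,"z":0.75,"twist":0}]'
python3 -m jog '[{"claw":0,"x":0.02,"y":0,"z":0.05,"twist":0},{"claw":0,"x":0.03,"y":0,"z":0.1,"twist":0},{"claw":0,"x":0.03,"y":0,"z":0.1,"twist":0}]'
python3 - <<'E'
from h import *
p,k=cam("side"); save(p,"side4.png"); q,k2=cam("wrist")
cv2.imwrite("pics/c4.png",cv2.cvtColor(np.vstack([cv2.resize(p["image"][170:310,220:440],(660,300)),cv2.resize(q["image"][150:350,150:590],(660,300))]),cv2.COLOR_RGB2BGR))
E
```

```text
clock: 8.35
tcp_pos: [439.9, 284.6, 136.7]
eef_rot: [-0.055, 0.998, 0.001, 0.0]
ft_force: [-0.3, 4.3, 5.3]
grip_width: 0.0
grasp_force: 2.4
clock: 8.65
tcp_pos: [436.2, 282.6, 125.5]
eef_rot: [-0.055, 0.998, -0.0, -0.001]
ft_force: [0.4, 0.2, -0.2]
grip_width: -0.0
grasp_force: 0.5
```

View pics/c4.png

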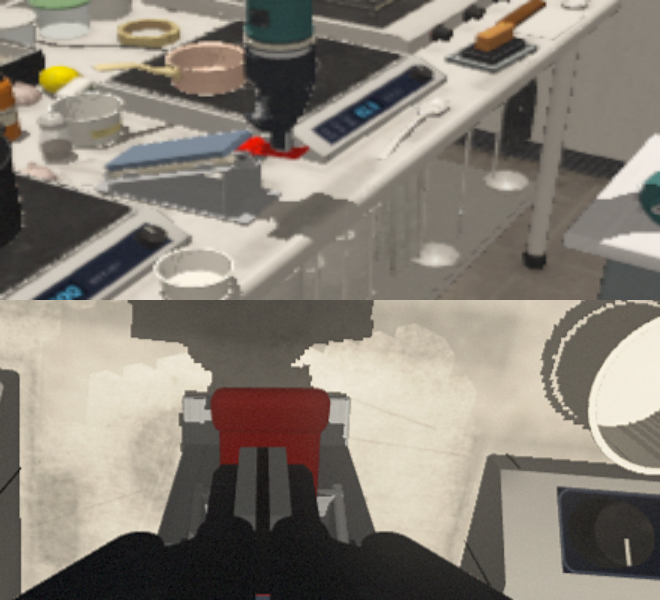

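```bash
python3 -m jog '[{"claw":0,"x":0,"y":0,"z":0.02,"twist":0},{"claw":0,"x":0,"y":0,"z":0.04,"twist":0},{"claw":0,"x":0,"y":0,"z":0.04,"twist":0}]'
python3 -m jog '[{"claw":0,"x":0,"y":0,"z":0.02,"twist":0},{"claw":0,"x":0,"y":0,"z":0.02,"twist":0}]'
python3 -m jog '[{"claw":0,"x":0,"y":0,"z":0.02,"twist":0},{"claw":0,"x":0,"y":0,"z":0.02,"twist":0}]'
```

```text
clock: 9.05
tcp_pos: [435.8, 281.0, 121.8]
eef_rot: [-0.054, 0.999, -0.001, -0.002]
ft_force: [-1.8, 1.1, 1.9]
grip_width: -0.3
grasp_force: 1.4
clock: 9.25
tcp_pos: [435.7, 281.0, 121.3]
eef_rot: [-0.054, 0.999, -0.001, -0.002]
ft_force: [-4.7, -1.4, 17.5]
grip_width: 0.1
grasp_force: 8.4
clock: 9.45
tcp_pos: [435.7, 281.0, 120.9]
eef_rot: [-0.054, 0.999, -0.001, -0.002]
ft_force: [-8.9, -3.6, 30.8]
grip_width: 0.1
grasp_force: 15.5
```

```bash
python3 -m jog '[{"claw":0,"x":0,"y":0,"z":-0.4,"twist":0},{"claw":0,"x":0,"y":0,"z":-0.9,"twist":0},{"claw":0,"x":0,"y":0,"z":-1,"twist":0}]' | sed -n '2p;4p'
python3 -m jog '[{"claw":0,"x":0.2,"y":-0.4,"z":-0.4,"twist":0.05},{"claw":0,"x":0.4,"y":-0.7,"z":-0.7,"twist":0.105},{"claw":0,"x":0.5,"y":-1,"z":-1,"twist":0.105},{"claw":0,"x":0.5,"y":-1,"z":-1,"twist":0.105}]' | sed -n '2p'
python3 -m jog '[{"claw":85,"x":0,"y":-0.4,"z":-0.1,"twist":0},{"claw":85,"x":0,"y":-0.6,"z":-0.2,"twist":0},{"claw":85,"x":0,"y":-0.6,"z":-0.2,"twist":0},{"claw":85,"x":0,"y":-0.6,"z":-0.2,"twist":0}]' | sed -n '2p'
python3 - <<'E'
from h import *; import pickle
np.set_printoptions(precision=1,suppress=True)
T=["stone","lever_tip","lever_pivot","stone_top","stand"]
V=look("5",T,("wrist","scene","side")); pickle.dump(V,open("v5.pkl","wb"))
for t in T:
    print(t,[V[i][t] for i in range(3)])
    o=[(v["k"],v[t][0]) for v in V if v[t] and v[t][1]>.4]
    if len(o)>1: print(*tri(o))
    if len(o)>2: print("ws",*tri(o[:2]),"w-side",*tri([o[0],o[2]]))
im=cv2.cvtColor(V[0]["img"],cv2.COLOR_RGB2BGR)
cv2.imwrite("pics/c5.png",np.vstack([cv2.resize(im[130:370,360:630],(675,600))]))
E
```

```text
tcp_pos: [440.0, 283.0, 222.6]
ft_force: [0.0, 0.1, 0.0]
tcp_pos: [398.9, 172.7, 321.0]
tcp_pos: [398.2, 117.7, 337.4]
stone [([462.2, 271.3], 0.81), ([233.7, 179.1], 0.59), ([283.8, 245.9], 0.59)]
[558.5 293.7  64.8] [4.791010969780223, 2.7189923373516316, 6.057575229704181]
ws [571.8 304.2  49.5] [0.34061197562003115, 0.3406119756198303] w-side [556.4 295.   66. ] [5.1581923057622046, 5.158192305762172]
lever_tip [([484.3, 170.5], 0.84), ([203.4, 195.2], 0.68), ([318.2, 243.4], 0.64)]
[415.4 285.9 118.3] [3.9529501110865675, 2.125779302153155, 2.121277250834124]
ws [408.  275.5 134.2] [0.15841339713640715, 0.15841339713663966] w-side [415.4 285.  116.5] [2.871339572623592, 2.8713395726236337]
lever_pivot [([482.3, 224.6], 0.65), ([216.9, 185.0], 0.83), ([304.0, 240.5], 0.87)]
[475.2 288.3 112.1] [3.5385183924165258, 4.012733172400732, 3.651772876498391]
ws [483.5 296.6 100.3] [2.742382882369779, 2.742382882369909] w-side [472.5 290.4 113.7] [2.4709753446865097, 2.4709753446865945]
stone_top [([465.5, 287.6], 0.98), ([232.4, 169.8], 0.93), ([276.1, 237.1], 0.82)]
[574.8 299.   92.2] [6.5903802759200705, 4.175363601925074, 4.178030250341866]
ws [550.6 278.2 124.2] [1.4275547904832009, 1.4275547904831125] w-side [577.7 296.1  88.2] [4.432841243469359, 4.432841243469567]
stand [([448.8, 243.8], 0.66), ([235.0, 189.7], 0.8), ([282.4, 258.8], 0.81)]
[557.1 298.    7.4] [4.866737752199177, 3.352706138878766, 1.6473782233207697]
ws [552.4 294.   14. ] [3.9460729959800185, 3.946072995979894] w-side [555.1 298.7   7.3] [3.16798633613624, 3.1679863361363267]
```

View pics/c5.png

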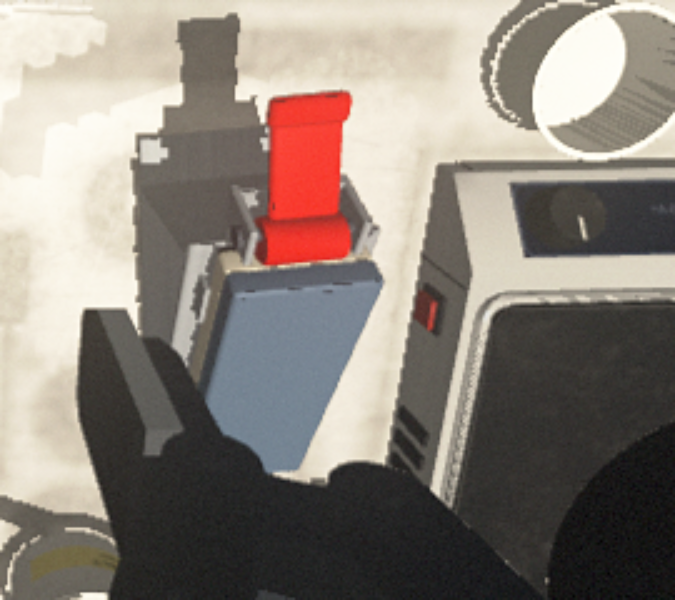

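```bash
cat > fit2.py <<'E'
from h import *; import pickle
from scipy.optimize import minimize
np.set_printoptions(precision=2,suppress=True)
V=[pickle.load(open(f"v{i}.pkl","rb"))[0] for i in (2,3,5)]
print(V[2]["img"][232:262,480].tolist()[::2])
M=[]
for d,rm in zip(V,(298,298,322)):
    I=d["img"].astype(int); m=(cv2.dilate(d["stone_m"].astype(np.uint8),np.ones((5,5)))>0)&(I[...,2]>I[...,0]+8)&(I[...,2]>105); 
    n,l,st,_=cv2.connectedComponentsWithStats(m.astype(np.uint8)); m=(l==1+np.argmax(st[1:,4])); M.append((m,d["k"],d,rm))
def poly(k,v):
    x,y,z,yaw=v; Rm=R.from_euler("ZY",[yaw,.44]).as_matrix()
    return np.array([proj(k,np.array([x,y,z])+Rm@np.array([sx*90,sy*33,0])) for sx,sy in((-1,-1),(-1,1),(1,1),(1,-1))],np.float32)
def rend(k,v):
    o=np.zeros((400,640),np.uint8); cv2.fillConvexPoly(o,np.round(poly(k,v)*16).astype(np.int32),255,cv2.LINE_AA,4); return cv2.GaussianBlur(o.astype(np.float32)/255,(0,0),.8)
W=[]
for m,k,d,rm in M:
    w=np.ones((400,640),np.float32); I=d["img"].astype(int)
    dark=cv2.dilate((I.max(2)<60).astype(np.uint8),np.ones((5,5)))>0; w[dark]=0; w[rm:]=0; W.append(w)
B=[cv2.GaussianBlur(m.astype(np.float32),(0,0),.8) for m,*_ in M]
def cost(v,idx): return sum((W[i]*(rend(M[i][1],v)-B[i])**2).sum() for i in idx)
for idx in ([0,1],[0,1,2],[2]):
    x0=np.array([569,297,88,.11]); r=minimize(cost,x0,(idx,),method="Nelder-Mead",options=dict(initial_simplex=x0+np.vstack([np.zeros(4),np.diag([8,5,6,.08])]),maxiter=500)); print(idx,r.x,r.fun)
I=cv2.cvtColor(M[2][2]["img"],cv2.COLOR_RGB2BGR).copy(); cv2.polylines(I,[poly(M[2][1],r.x).astype(np.int32)],True,(0,255,0)); cv2.imwrite("pics/c6.png",cv2.resize(I[200:370,400:600],None,fx=3,fy=3))
E
python3 fit2.py
```

```text
[[241, 47, 44], [218, 33, 28], [161, 152, 135], [93, 93, 100], [94, 98, 104], [100, 100, 109], [109, 111, 120], [126, 133, 147], [125, 134, 148], [126, 137, 149], [121, 134, 146], [123, 135, 149], [122, 133, 145], [119, 131, 145], [121, 134, 148]]
[0, 1] [571.77 297.51  83.04   0.1 ] 60.22966766357422
[0, 1, 2] [571.43 297.8   84.86   0.1 ] 243.2681121826172
[2] [582.18 305.74  69.45   0.08] 19.45157241821289
```

```bash
python3 -m jog '[{"claw":85,"x":-0.3,"y":-0.4,"z":0,"twist":0},{"claw":85,"x":-0.6,"y":-0.8,"z":0,"twist":0},{"claw":85,"x":-0.6,"y":-1,"z":0,"twist":0}]' | sed -n '2p'
python3 -m jog '[{"claw":85,"x":0,"y":-0.5,"z":0,"twist":0},{"claw":85,"x":0,"y":-1,"z":0,"twist":0},{"claw":85,"x":0,"y":-1,"z":0,"twist":0}]' | sed -n '2p'
python3 -m jog '[{"claw":85,"x":0,"y":-0.5,"z":0,"twist":0},{"claw":85,"x":0,"y":-1,"z":0,"twist":0},{"claw":85,"x":0,"y":-1,"z":0,"twist":0}]' | sed -n '2p'
python3 -m jog '[{"claw":85,"x":0.2,"y":-0.4,"z":0,"twist":0},{"claw":85,"x":0.5,"y":-0.8,"z":0,"twist":0},{"claw":85,"x":0.5,"y":-0.8,"z":0,"twist":0},{"claw":85,"x":0.5,"y":-0.8,"z":0,"twist":0}]' | sed -n '2p'
python3 - <<'E'
from h import *; import pickle
pickle.dump(look("7",["block","truing_tray"]),open("v7.pkl","wb"))
E
python3 -m jog '[{"claw":85,"x":0,"y":-0.4,"z":0.2,"twist":0},{"claw":85,"x":0,"y":-0.8,"z":0.4,"twist":0},{"claw":85,"x":0,"y":-1,"z":0.6,"twist":0},{"claw":85,"x":0,"y":-1,"z":0.6,"twist":0},{"claw":85,"x":0,"y":-1,"z":0.6,"twist":0}]' | sed -n '2p'
python3 - <<'E'
from h import *; import pickle
np.set_printoptions(precision=1,suppress=True)
pickle.dump(look("8",["block","truing_tray"]),open("v8.pkl","wb"))
a=pickle.load(open("v7.pkl","rb"))[0];b=pickle.load(open("v8.pkl","rb"))[0]
for t in ["block","truing_tray"]:
    print(t,a[t],b[t])
    print(*tri([(a["k"],a[t][0]),(b["k"],b[t][0])]))
im=[]
for d in (a,b):
    J=cv2.cvtColor(d["img"],cv2.COLOR_RGB2BGR).copy()
    for t,zz in (("block",None),("truing_tray",14)):
        m=d[t+"_m"]; q=quad(m); cv2.polylines(J,[q.astype(np.int32)],True,(0,255,0) if zz else (255,0,255),1)
        if zz: 
            c=np.array([onz(d["k"],u,zz)[:2] for u in q]); rr=cv2.minAreaRect(c.astype(np.float32)); print(t,c.tolist(),rr)
    I=d["img"].astype(int); w=d["block_m"]&(I[...,0]>I[...,2]+40)&(I[...,0]>90)
    q=quad(w); cv2.polylines(J,[q.astype(np.int32)],True,(255,0,0),1)
    c=np.array([onz(d["k"],u,66)[:2] for u in q]); print("grip",c.round(1).tolist(),cv2.minAreaRect(c.astype(np.float32)))
    im.append(J[100:390])
cv2.imwrite("pics/c8.png",np.vstack(im))
E
```

```text
tcp_pos: [462.0, 14.0, 339.0]
tcp_pos: [457.5, -90.1, 338.8]
tcp_pos: [457.2, -189.7, 339.0]
tcp_pos: [407.4, -262.8, 338.3]
tcp_pos: [408.4, -361.5, 277.8]
block ([285.6, 165.6], 0.58) NoneTraceback (most recent call last):
  File "<stdin>", line 7, in <module>
TypeError: 'NoneType' object is not subscriptable
```

```bash
cat > blk.py <<'E'
from h import *; import pickle,sys
np.set_printoptions(precision=1,suppress=True)
D=[pickle.load(open(f,"rb"))[0] for f in sys.argv[2:]]
im=[]
for d in D:
    J=cv2.cvtColor(d["img"],cv2.COLOR_RGB2BGR).copy()
    print({t:d[t] for t in ("block","truing_tray")},[d[t+"_m"] is not None for t in ("block","truing_tray")])
    if d["truing_tray_m"] is not None:
        q=quad(d["truing_tray_m"]); cv2.polylines(J,[q.astype(np.int32)],True,(0,255,0),1)
        c=np.array([onz(d["k"],u,7)[:2] for u in q]); print("tray",cv2.minAreaRect(c.astype(np.float32)))
    I=d["img"].astype(int); w=(I[...,0]>I[...,2]+40)&(I[...,0]>90)
    if d["block_m"] is not None: w&=cv2.dilate(d["block_m"].astype(np.uint8),np.ones((5,5)))>0
    elif d["truing_tray_m"] is not None: w&=cv2.dilate(d["truing_tray_m"].astype(np.uint8),np.ones((40,40)))>0
    q=quad(w); cv2.polylines(J,[q.astype(np.int32)],True,(255,0,0),1)
    c=np.array([onz(d["k"],u,66)[:2] for u in q]); print("grip",q.tolist(),c.round(1).tolist(),cv2.minAreaRect(c.astype(np.float32)))
    im.append(J[100:390])
cv2.imwrite("pics/"+sys.argv[1],np.vstack(im))
E
python3 blk.py c8.png v7.pkl v8.pkl
```

```text
{'block': ([285.6, 165.6], 0.58), 'truing_tray': None} [True, True]
tray ((444.5955810546875, -321.106689453125), (133.4866943359375, 95.62649536132812), 84.5213394165039)
grip [[312, 165], [310, 190], [246, 184], [246, 158]] [[428.7, -278.3], [459.9, -281.2], [451.9, -358.3], [419.9, -356.0]] ((439.8907470703125, -318.5998229980469), (78.41554260253906, 32.09062194824219), 84.1174087524414)
{'block': None, 'truing_tray': ([618.1, 159.4], 0.46)} [True, True]
tray ((446.933349609375, -320.7596130371094), (135.06698608398438, 91.86547088623047), 83.16158294677734)
grip [[405, 182], [399, 207], [327, 199], [327, 176]] [[432.2, -279.1], [459.7, -283.5], [450.7, -359.4], [425.8, -359.4]] ((442.846435546875, -320.38372802734375), (80.53764343261719, 27.731246948242188), 85.40821838378906)
```

View pics/c8.png

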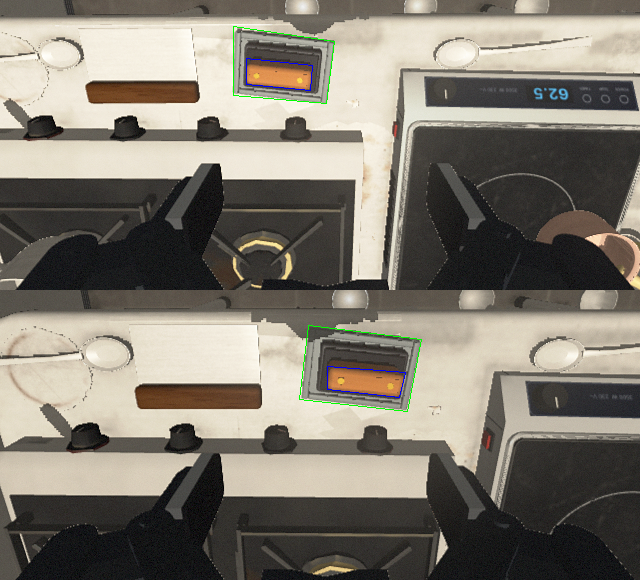

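Run:
```python
from h import *; import pickle
np.set_printoptions(precision=2,suppress=True)
a=pickle.load(open("v7.pkl","rb"))[0];b=pickle.load(open("v8.pkl","rb"))[0]
for u,v in (((310,190),(399,207)),((246,184),(327,199))): print(*tri([(a["k"],u),(b["k"],v)]))
print("tray",*tri([(a["k"],np.mean(quad(a["truing_tray_m"]),0)),(b["k"],np.mean(quad(b["truing_tray_m"]),0))]))
for z in (20,50): print(onz(a["k"],(295,228),z),onz(b["k"],(278,252),z))
s=robot.get_state(); print(s["joints"],s["clock"],s["tcp_pos"],s["eef_rot"])
I=a["img"]; im=I
# clamp-refit stone xy at fixed z,yaw
import io,contextlib
with contextlib.redirect_stdout(io.StringIO()): import fit2
from scipy.optimize import minimize
for z in (83,85): print(minimize(lambda q: fit2.cost([q[0],q[1],z,.1],[2]),[571,297],method="Nelder-Mead",options=dict(initial_simplex=[[565,295],[577,297],[570,302]])).x, minimize(lambda q: fit2.cost([q[0],q[1],z,.1],[0,1]),[571,297],method="Nelder-Mead",options=dict(initial_simplex=[[565,295],[577,297],[570,302]])).x)
```

```text
[ 462.72 -281.63   57.65] [0.13469932312314675, 0.13469932312305094]
[ 453.05 -359.4    60.8 ] [0.4599949404738697, 0.45999494047399797]
tray [ 444.08 -321.35   11.39] [0.16094738456129254, 0.16094738456125157]
[ 530.58 -305.15   20.  ] [ 536.64 -419.69   20.  ]
[ 517.19 -302.42   50.  ] [ 520.87 -415.4    50.  ]
[ 0.25  0.34  0.51  1.98 -0.22  0.87  2.45] 14.5 [ 408.81 -361.44  279.18] [-0.  1. -0.  0.]
[575.55 299.24] [571.75 297.37]
[574.29 298.07] [570.63 297.21]
```

```bash
python3 -m jog '[{"claw":70,"x":-0.1,"y":0.1,"z":0.1,"twist":-0.13},{"claw":70,"x":-0.2,"y":0.2,"z":0.2,"twist":-0.27},{"claw":70,"x":-0.3,"y":0.3,"z":0.3,"twist":-0.41},{"claw":70,"x":-0.35,"y":0.41,"z":0.4,"twist":-0.55},{"claw":70,"x":-0.35,"y":0.41,"z":0.5,"twist":-0.69},{"claw":70,"x":-0.35,"y":0.41,"z":0.6,"twist":-0.83},{"claw":70,"x":-0.35,"y":0.41,"z":0.6,"twist":-0.97},{"claw":70,"x":-0.35,"y":0.41,"z":0.6,"twist":-1}]' | sed -n '2,3p'
python3 -m jog '[{"claw":70,"x":0,"y":0,"z":0.2,"twist":-0.14},{"claw":70,"x":0,"y":0,"z":0.4,"twist":-0.28},{"claw":70,"x":0,"y":0,"z":0.6,"twist":-0.405},{"claw":70,"x":0,"y":0,"z":0.6,"twist":-0.405},{"claw":70,"x":0,"y":0,"z":0.6,"twist":-0.405}]'
python3 - <<'E'
from h import *; import pickle
pickle.dump(look("9",["block","truing_tray"]),open("v9.pkl","wb"))
s=robot.get_state(); print(s["joints"].round(2),s["tcp_pos"])
E
python3 blk.py c9.png v9.pkl
```

```text
tcp_pos: [443.4, -320.6, 218.9]
eef_rot: [-0.502, 0.865, -0.0, 0.001]
clock: 15.8
tcp_pos: [442.9, -321.6, 158.6]
eef_rot: [-0.67, 0.743, 0.0, 0.0]
ft_force: [0.5, 0.3, 0.2]
grip_width: 70.0
grasp_force: 0.0
[ 1.03  0.55 -0.67  2.05  0.52  0.71  3.07] [ 443.92536739 -321.53878722  159.56603021]
{'block': ([323.7, 177.5], 0.63), 'truing_tray': None} [True, True]
tray ((446.87603759765625, -320.156005859375), (132.6668701171875, 87.2830581665039), 83.06253814697266)
grip [[339, 249], [305, 249], [305, 145], [337, 142]] [[436.4, -281.9], [461.0, -284.4], [451.8, -360.3], [430.6, -360.1]] ((444.6356506347656, -322.1377868652344), (78.38047790527344, 24.743497848510742), 84.06431579589844)
```

View pics/c9.png

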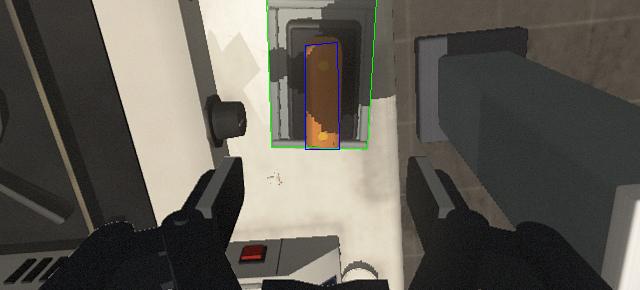

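```bash
python3 -m jog '[{"claw":70,"x":0,"y":0,"z":0.4,"twist":0},{"claw":70,"x":0,"y":0,"z":0.8,"twist":0},{"claw":70,"x":0,"y":0,"z":1,"twist":0},{"claw":70,"x":0,"y":0,"z":1,"twist":0}]' | sed -n '2,4p'
python3 -m jog '[{"claw":70,"x":0,"y":0,"z":0.15,"twist":0},{"claw":70,"x":0,"y":0,"z":0.24,"twist":0},{"claw":70,"x":0,"y":0,"z":0.24,"twist":0}]' | sed -n '2,4p'
python3 -m jog '[{"claw":10,"x":0,"y":0,"z":0,"twist":0},{"claw":10,"x":0,"y":0,"z":0,"twist":0},{"claw":10,"x":0,"y":0,"z":0,"twist":0},{"claw":10,"x":0,"y":0,"z":0,"twist":0},{"claw":10,"x":0,"y":0,"z":0,"twist":0},{"claw":10,"x":0,"y":0,"z":0,"twist":0}]' 25
```

```text
tcp_pos: [441.7, -320.5, 56.5]
eef_rot: [-0.671, 0.741, 0.002, -0.001]
ft_force: [-0.4, 0.1, -0.4]
tcp_pos: [442.9, -321.5, 34.0]
eef_rot: [-0.671, 0.742, 0.0, -0.0]
ft_force: [0.7, 0.8, 0.4]
clock: 17.35
tcp_pos: [444.0, -321.8, 35.0]
eef_rot: [-0.671, 0.742, -0.001, 0.0]
ft_force: [1.4, -0.2, 4.9]
grip_width: 25.6
grasp_force: 30.5
```

```bash
python3 -m jog '[{"claw":10,"x":0,"y":0,"z":-0.2,"twist":0},{"claw":10,"x":0,"y":0,"z":-0.4,"twist":0},{"claw":10,"x":0,"y":0,"z":-0.6,"twist":0},{"claw":10,"x":0,"y":0,"z":-0.6,"twist":0},{"claw":10,"x":0,"y":0,"z":-0.6,"twist":0}]'
python3 - <<'E'
from h import *
s=robot.get_state();print(s["ft_force"],s["torque"],s["joints"].round(2),s["grasp_force"])
p,k=cam("side");save(p,"side10.png");w,k=cam("wrist")
cv2.imwrite("pics/c10.png",cv2.cvtColor(np.vstack([cv2.resize(p["image"][150:250,330:490],(640,300)),w["image"][100:400]]),cv2.COLOR_RGB2BGR))
E
```

```text
clock: 17.85
tcp_pos: [441.8, -321.4, 93.5]
eef_rot: [-0.671, 0.742, 0.001, -0.0]
ft_force: [-1.3, 0.0, -4.6]
grip_width: 25.7
grasp_force: 29.2
[-1.31516337  0.02573789 -4.56950757] [-0.00236676  0.05142845 -0.00851048] [ 0.97  0.64 -0.59  2.09  0.63  0.6   2.98] 29.204858243465424
```

View pics/c10.png

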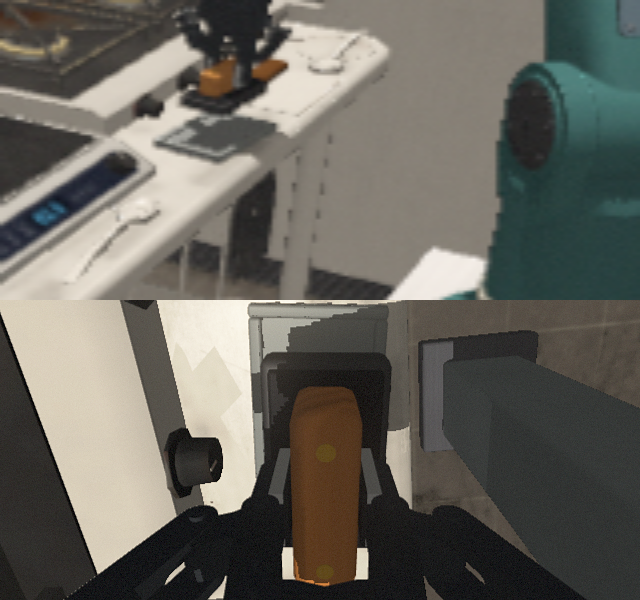

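```bash
python3 -m jog '[{"claw":10,"x":0,"y":0,"z":-0.4,"twist":0.1},{"claw":10,"x":0,"y":0,"z":-0.8,"twist":0.24},{"claw":10,"x":0,"y":0,"z":-1,"twist":0.38},{"claw":10,"x":0,"y":0,"z":-1,"twist":0.52},{"claw":10,"x":0,"y":0,"z":-1,"twist":0.6},{"claw":10,"x":0,"y":0,"z":-1,"twist":0.6}]' | sed -n '2,4p'
python3 -m jog '[{"claw":10,"x":0,"y":0,"z":-0.2,"twist":0.14},{"claw":10,"x":0,"y":0,"z":-0.4,"twist":0.28},{"claw":10,"x":0,"y":0,"z":-0.6,"twist":0.42},{"claw":10,"x":0,"y":0,"z":-0.8,"twist":0.56},{"claw":10,"x":0,"y":0,"z":-0.8,"twist":0.7},{"claw":10,"x":0,"y":0,"z":-0.8,"twist":0.707},{"claw":10,"x":0,"y":0,"z":-0.8,"twist":0.707}]' | sed -n '2,4p'
python3 -c "
from h import *
s=robot.get_state();print(s['joints'].round(2),s['clock'])"
```

```text
tcp_pos: [442.0, -320.9, 193.2]
eef_rot: [-0.409, 0.913, 0.001, -0.001]
ft_force: [-0.4, -0.7, -4.5]
tcp_pos: [442.1, -320.8, 272.9]
eef_rot: [-0.053, 0.999, 0.001, -0.001]
ft_force: [-0.6, 0.1, -4.3]
[ 0.86  0.34 -0.41  1.96  0.17  0.88  2.04] 19.25
```

```bash
python3 -m jog '[{"claw":10,"x":-0.1,"y":0.4,"z":0,"twist":0},{"claw":10,"x":-0.2,"y":0.8,"z":0,"twist":0},{"claw":10,"x":-0.28,"y":1,"z":0,"twist":0}]' | sed -n '2p;5p'
python3 -m jog '[{"claw":10,"x":-0.1,"y":0.4,"z":0,"twist":0},{"claw":10,"x":-0.2,"y":0.8,"z":0,"twist":0},{"claw":10,"x":-0.28,"y":1,"z":0,"twist":0}]' | sed -n '2p;5p'
python3 -m jog '[{"claw":10,"x":-0.1,"y":0.4,"z":0,"twist":0},{"claw":10,"x":-0.2,"y":0.8,"z":0,"twist":0},{"claw":10,"x":-0.28,"y":1,"z":0,"twist":0}]' | sed -n '2p;5p'
python3 -m jog '[{"claw":10,"x":-0.1,"y":0.4,"z":0,"twist":0},{"claw":10,"x":-0.2,"y":0.8,"z":0,"twist":0},{"claw":10,"x":-0.28,"y":1,"z":0,"twist":0}]' | sed -n '2p;5p'
python3 -m jog '[{"claw":10,"x":-0.1,"y":0.4,"z":0,"twist":0},{"claw":10,"x":-0.2,"y":0.8,"z":0,"twist":0},{"claw":10,"x":-0.28,"y":1,"z":0,"twist":0}]' | sed -n '2p;5p'
python3 -m jog '[{"claw":10,"x":-0.1,"y":0.4,"z":0,"twist":0},{"claw":10,"x":-0.2,"y":0.8,"z":0,"twist":0},{"claw":10,"x":-0.28,"y":1.02,"z":0.1,"twist":0},{"claw":10,"x":-0.28,"y":1.0,"z":0.1,"twist":0},{"claw":10,"x":-0.28,"y":1.0,"z":0.1,"twist":0}]' 
python3 -m jog '[{"claw":10,"x":-0.1,"y":0.4,"z":0,"twist":0},{"claw":10,"x":-0.2,"y":0.8,"z":0,"twist":0},{"claw":10,"x":-0.28,"y":1.0,"z":0.1,"twist":0},{"claw":10,"x":-0.28,"y":1.0,"z":0.1,"twist":0},{"claw":10,"x":-0.28,"y":1.0,"z":0.1,"twist":0}]' 
python3 -c "
from h import *
s=robot.get_state();print(s['joints'].round(2),s['clock'],s['tcp_pos'],s['eef_rot'])"
```

```text
tcp_pos: [459.9, -214.7, 273.1]
grip_width: 25.8
tcp_pos: [477.6, -112.4, 273.4]
grip_width: 25.3
tcp_pos: [495.4, -10.1, 273.6]
grip_width: 25.6
tcp_pos: [513.0, 92.4, 273.7]
grip_width: 25.8
tcp_pos: [530.5, 194.9, 273.5]
grip_width: 25.4
clock: 21.25
tcp_pos: [548.2, 291.9, 262.5]
eef_rot: [-0.052, 0.999, -0.001, -0.002]
ft_force: [-0.2, 0.0, -4.2]
grip_width: 25.6
grasp_force: 29.2
[-0.17  0.48 -0.56  1.8   0.3   0.95  0.82] 21.25 [548.23048673 291.87168965 262.46771762] [-0.05243516  0.99862226 -0.0010025  -0.00177003]out of range: a shift must lie within [-1, 1]
```

```bash
python3 -m jog '[{"claw":10,"x":0.01,"y":0.02,"z":0.3,"twist":0},{"claw":10,"x":0.03,"y":0.035,"z":0.6,"twist":0},{"claw":10,"x":0.03,"y":0.035,"z":0.87,"twist":0},{"claw":10,"x":0.03,"y":0.035,"z":0.87,"twist":0},{"claw":10,"x":0.03,"y":0.035,"z":0.87,"twist":0},{"claw":10,"x":0.03,"y":0.035,"z":0.87,"twist":0}]'
python3 - <<'E'
from h import *; import pickle
p,k=cam("side");save(p,"side11.png");w,k2=cam("wrist"); save(w,"wrist11.png"); q,k3=cam("scene"); save(q,"scene11.png")
pickle.dump((k,k2,k3),open("k11.pkl","wb")); s=robot.get_state(); print(s["tcp_pos"],s["ft_force"])
e=np.array([np.cos(.105),np.sin(.105),0]);f=np.array([-e[1],e[0],0]);z=np.array([0,0,1])
Rm=R.from_euler("ZY",[.105,.44]).as_matrix()
for im,kk in ((p["image"],k),(w["image"],k2),(q["image"],k3)):
    c=[proj(kk,np.array([576,298.5,82])+Rm@[a*90,b*33,0]) for a,b in((-1,-1),(-1,1),(1,1),(1,-1))]
    cv2.polylines(im,[np.round(c).astype(np.int32)],True,(0,255,0),1)
    g=np.array(s["tcp_pos"])+[0,0,18.7-45]
    c=[proj(kk,g+e*a*50+f*b*29) for a,b in((-1,-1),(-1,1),(1,1),(1,-1))]
    cv2.polylines(im,[np.round(c).astype(np.int32)],True,(255,0,255),1)
top=np.hstack([cv2.resize(p["image"][190:290,210:370],(400,250)),cv2.resize(q["image"][130:230,150:310],(400,250))])
cv2.imwrite("pics/c11.png",cv2.cvtColor(np.vstack([top,cv2.resize(w["image"][120:330,120:560],(800,350))]),cv2.COLOR_RGB2BGR))
E
```

```text
clock: 21.85
tcp_pos: [547.1, 295.8, 179.0]
eef_rot: [-0.051, 0.999, 0.001, 0.001]
ft_force: [-0.1, 0.1, -4.2]
grip_width: 25.6
grasp_force: 29.1
[546.81720166 296.10060257 179.00146   ] [ 0.30792136 -0.2981966  -3.80626365]
```

View pics/c11.png

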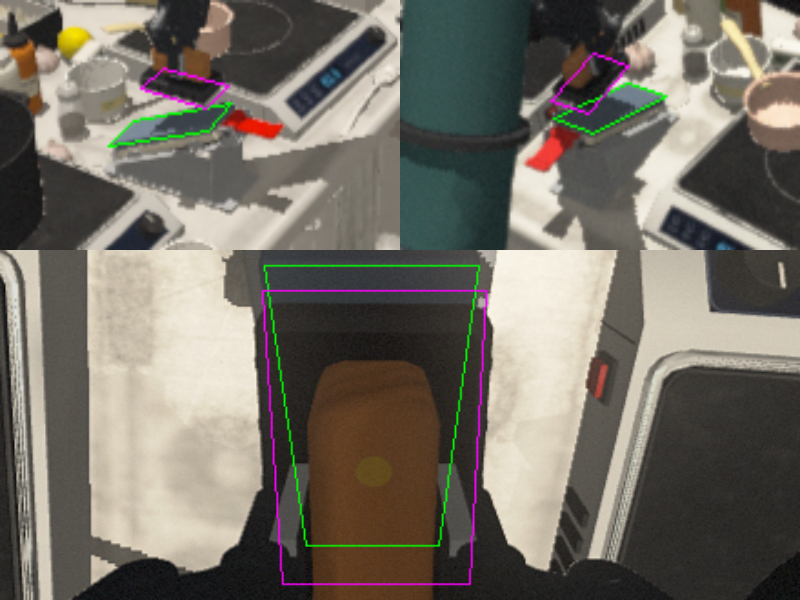

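```bash
python3 -m jog '[{"claw":10,"x":0.02,"y":0,"z":0.1,"twist":0},{"claw":10,"x":0.02,"y":0,"z":0.2,"twist":0},{"claw":10,"x":0.02,"y":0,"z":0.28,"twist":0},{"claw":10,"x":0.02,"y":0,"z":0.28,"twist":0}]' | sed -n '2p;4p'
python3 -m jog '[{"claw":10,"x":0,"y":0,"z":0.02,"twist":0},{"claw":10,"x":0,"y":0,"z":0.02,"twist":0}]'  | sed -n '2p;4p'
python3 -m jog '[{"claw":10,"x":0,"y":0,"z":0.02,"twist":0},{"claw":10,"x":0,"y":0,"z":0.02,"twist":0}]'  | sed -n '2p;4p'
```

```text
tcp_pos: [544.4, 295.4, 148.5]
ft_force: [0.5, -0.4, -4.4]
tcp_pos: [544.7, 295.6, 147.9]
ft_force: [1.9, -1.4, 0.2]
tcp_pos: [545.7, 295.7, 146.5]
ft_force: [2.5, -2.6, 3.2]
```

```bash
python3 -m jog '[{"claw":10,"x":-0.012,"y":0,"z":0.013,"twist":0},{"claw":10,"x":-0.024,"y":0,"z":0.026,"twist":0}]' | sed -n '2p;4p'
python3 -m jog '[{"claw":10,"x":-0.012,"y":0,"z":0.014,"twist":0},{"claw":10,"x":-0.023,"y":0,"z":0.029,"twist":0}]'  | sed -n '2,4p'
```

```text
tcp_pos: [547.7, 295.9, 143.9]
ft_force: [2.8, -1.8, 5.7]
tcp_pos: [549.9, 296.1, 140.9]
eef_rot: [-0.051, 0.999, 0.0, 0.001]
ft_force: [2.4, -1.1, 4.8]
```

```bash
python3 -m jog '[{"claw":10,"x":-0.01,"y":0,"z":0.015,"twist":0},{"claw":10,"x":-0.02,"y":0,"z":0.031,"twist":0},{"claw":10,"x":-0.03,"y":0,"z":0.047,"twist":0},{"claw":10,"x":-0.039,"y":0,"z":0.063,"twist":0}]' | sed -n '2p;4p'
python3 -m jog '[{"claw":10,"x":-0.008,"y":0,"z":0.016,"twist":0},{"claw":10,"x":-0.016,"y":0,"z":0.032,"twist":0},{"claw":10,"x":-0.024,"y":0,"z":0.048,"twist":0},{"claw":10,"x":-0.03,"y":0,"z":0.06,"twist":0}]'  | sed -n '2p;4p'
python3 -m jog '[{"claw":10,"x":-0.007,"y":0,"z":0.015,"twist":0},{"claw":10,"x":-0.013,"y":0,"z":0.03,"twist":0}]'  | sed -n '2p;4p'
```

```text
tcp_pos: [553.7, 296.5, 134.3]
ft_force: [3.1, -0.8, 4.6]
tcp_pos: [556.5, 296.7, 127.9]
ft_force: [3.6, -1.4, 4.9]
tcp_pos: [557.6, 296.8, 124.9]
ft_force: [4.1, -1.3, 5.3]
```

```bash
python3 -m jog '[{"claw":10,"x":-0.004,"y":0,"z":0.01,"twist":0},{"claw":10,"x":-0.004,"y":0,"z":0.01,"twist":0}]'  | sed -n '2p;4p'
python3 -m jog '[{"claw":10,"x":-0.004,"y":0,"z":0.01,"twist":0},{"claw":10,"x":-0.004,"y":0,"z":0.01,"twist":0}]'  | sed -n '2p;4p'
python3 -m jog '[{"claw":10,"x":-0.002,"y":0,"z":0.005,"twist":0},{"claw":10,"x":-0.002,"y":0,"z":0.005,"twist":0}]'  | sed -n '2p;4p'
```

```text
tcp_pos: [557.6, 296.8, 124.8]
ft_force: [1.4, -2.7, 10.3]
tcp_pos: [557.7, 296.7, 124.8]
ft_force: [0.3, -4.5, 17.5]
tcp_pos: [557.6, 296.8, 124.7]
ft_force: [-1.8, -5.5, 20.8]
```

Run:
```python
from h import *
s=robot.get_state(); print(s["clock"],s["tcp_pos"],s["ft_force"],s["torque"])
p,k=cam("side"); save(p,"side12.png"); q,k3=cam("scene")
cv2.imwrite("pics/c12.png",cv2.cvtColor(np.vstack([cv2.resize(p["image"][205:275,220:340],(600,350),interpolation=cv2.INTER_CUBIC),cv2.resize(q["image"][140:210,195:315],(600,250))]),cv2.COLOR_RGB2BGR))
```

```text
24.8 [557.64539893 296.80099253 124.7455477 ] [-1.80280408 -5.52221048 20.75584609] [-0.8642767   0.74774994  0.10189433]
```

View pics/c12.png

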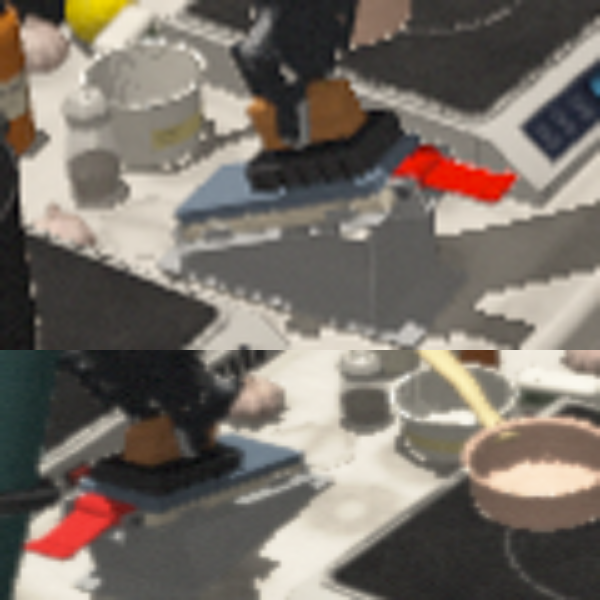

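```bash
python3 -m jog '[{"claw":10,"x":0,"y":-0.003,"z":-0.018,"twist":0},{"claw":10,"x":0,"y":-0.003,"z":-0.018,"twist":0}]'  | sed -n '2p;4p'
python3 -m jog '[{"claw":10,"x":0,"y":0,"z":0,"twist":0}]'  | sed -n '2p;4p'
```

```text
tcp_pos: [557.6, 296.8, 124.8]
ft_force: [1.0, -2.1, 10.7]
tcp_pos: [557.6, 296.8, 124.8]
ft_force: [1.1, -2.6, 10.7]
```

```bash
python3 -m jog '[{"claw":10,"x":0,"y":0,"z":-0.006,"twist":0},{"claw":10,"x":0,"y":0,"z":-0.006,"twist":0}]'  | sed -n '2p;4p'
python3 -m jog '[{"claw":10,"x":-0.01,"y":0,"z":0.005,"twist":0},{"claw":10,"x":-0.025,"y":0,"z":0.012,"twist":0},{"claw":10,"x":-0.04,"y":0,"z":0.019,"twist":0}]'  | sed -n '2p;4p'
```

```text
tcp_pos: [557.6, 296.8, 124.8]
ft_force: [0.4, -1.8, 7.2]
tcp_pos: [560.1, 297.9, 123.6]
ft_force: [1.2, 0.8, 0.1]
```

```bash
python3 -m jog '[{"claw":10,"x":-0.015,"y":0,"z":0.014,"twist":0},{"claw":10,"x":-0.03,"y":0,"z":0.023,"twist":0},{"claw":10,"x":-0.05,"y":0,"z":0.033,"twist":0}]'  | sed -n '2p;4p'
```

```text
tcp_pos: [565.0, 300.1, 121.2]
ft_force: [-3.7, -1.5, 8.4]
```

```bash
python3 -m jog '[{"claw":10,"x":-0.02,"y":-0.003,"z":0.0095,"twist":0},{"claw":10,"x":-0.04,"y":-0.006,"z":0.019,"twist":0},{"claw":10,"x":-0.06,"y":-0.01,"z":0.0285,"twist":0}]'  | sed -n '2p;4p'
```

```text
tcp_pos: [570.9, 300.6, 118.4]
ft_force: [-2.8, 1.3, 15.8]
```

```bash
python3 -m jog '[{"claw":10,"x":-0.02,"y":-0.004,"z":0.001,"twist":0},{"claw":10,"x":-0.04,"y":-0.008,"z":0.0085,"twist":0},{"claw":10,"x":-0.06,"y":-0.012,"z":0.018,"twist":0}]'  | sed -n '2p;4p'
```

```text
tcp_pos: [576.7, 299.9, 115.7]
ft_force: [-2.8, 1.2, 11.4]
```

```bash
python3 -m jog '[{"claw":10,"x":-0.02,"y":-0.003,"z":0.004,"twist":0},{"claw":10,"x":-0.04,"y":-0.006,"z":0.011,"twist":0},{"claw":10,"x":-0.06,"y":-0.006,"z":0.0195,"twist":0},{"claw":10,"x":-0.08,"y":-0.006,"z":0.029,"twist":0}]'  | sed -n '2p;4p'
```

```text
tcp_pos: [584.6, 299.1, 112.1]
ft_force: [-2.3, -0.4, 9.4]
```

```bash
python3 -m jog '[{"claw":10,"x":-0.02,"y":-0.001,"z":0.007,"twist":0},{"claw":10,"x":-0.04,"y":-0.001,"z":0.014,"twist":0},{"claw":10,"x":-0.06,"y":-0.001,"z":0.022,"twist":0},{"claw":10,"x":-0.08,"y":-0.001,"z":0.031,"twist":0}]'  | sed -n '2p;4p'
python3 -m jog '[{"claw":10,"x":-0.02,"y":-0.001,"z":0.008,"twist":0},{"claw":10,"x":-0.04,"y":-0.001,"z":0.0165,"twist":0},{"claw":10,"x":-0.06,"y":-0.001,"z":0.025,"twist":0}]'  | sed -n '2p;4p'
```

```text
tcp_pos: [592.7, 299.1, 108.3]
ft_force: [0.9, 2.1, 0.1]
tcp_pos: [600.1, 297.5, 104.9]
ft_force: [0.6, 0.2, -2.6]
```

```bash
python3 -m jog '[{"claw":10,"x":-0.01,"y":0,"z":0.015,"twist":0},{"claw":10,"x":-0.025,"y":0,"z":0.026,"twist":0}]'  | sed -n '2p;4p'
```

```text
tcp_pos: [603.2, 297.8, 103.4]
ft_force: [-0.7, -0.9, 3.5]
```

```bash
python3 -m jog '[{"claw":10,"x":-0.02,"y":0.006,"z":0.014,"twist":0},{"claw":10,"x":-0.04,"y":0.012,"z":0.024,"twist":0},{"claw":10,"x":-0.06,"y":0.018,"z":0.033,"twist":0}]'  | sed -n '2p;4p'
```

```text
tcp_pos: [609.4, 300.0, 100.5]
ft_force: [-1.0, -1.3, 6.5]
```

```bash
python3 -m jog '[{"claw":10,"x":-0.02,"y":0.005,"z":0.0092,"twist":0},{"claw":10,"x":-0.04,"y":0.01,"z":0.0185,"twist":0},{"claw":10,"x":-0.06,"y":0.015,"z":0.028,"twist":0}]'  | sed -n '2p;4p'
```

```text
tcp_pos: [615.2, 302.3, 97.6]
ft_force: [-1.3, -1.8, 4.7]
```

```bash
python3 -m jog '[{"claw":10,"x":-0.02,"y":0.001,"z":0.012,"twist":0},{"claw":10,"x":-0.04,"y":0.001,"z":0.0225,"twist":0},{"claw":10,"x":-0.06,"y":0.001,"z":0.032,"twist":0}]'  | sed -n '1,2p;4p'
```

```text
clock: 28.8
tcp_pos: [621.0, 303.9, 94.8]
ft_force: [-3.4, -1.1, 5.4]
```

```bash
python3 -m jog '[{"claw":10,"x":-0.02,"y":-0.003,"z":0.013,"twist":0},{"claw":10,"x":-0.04,"y":-0.005,"z":0.0235,"twist":0},{"claw":10,"x":-0.055,"y":-0.005,"z":0.031,"twist":0}]'  | sed -n '1,2p;4p'
python3 -m jog '[{"claw":10,"x":-0.02,"y":0,"z":0.0095,"twist":0},{"claw":10,"x":-0.038,"y":0,"z":0.018,"twist":0}]'  | sed -n '1,2p;4p'
```

```text
clock: 29.1
tcp_pos: [626.6, 304.5, 92.1]
ft_force: [-3.5, -0.6, 13.6]
clock: 29.3
tcp_pos: [630.4, 305.0, 90.4]
ft_force: [-0.8, 0.1, 4.0]
```

```bash
python3 -m jog '[{"claw":10,"x":0,"y":0,"z":0.004,"twist":0},{"claw":10,"x":0.012,"y":-0.002,"z":-0.0015,"twist":0},{"claw":10,"x":0.03,"y":-0.004,"z":-0.01,"twist":0}]'  | sed -n '1,2p;4p'
```

```text
clock: 29.6
tcp_pos: [630.2, 304.7, 91.0]
ft_force: [5.3, 3.1, 0.4]
```

```bash
python3 -m jog '[{"claw":10,"x":0.015,"y":0,"z":-0.001,"twist":0},{"claw":10,"x":0.03,"y":0,"z":-0.008,"twist":0},{"claw":10,"x":0.05,"y":0,"z":-0.0175,"twist":0}]'  | sed -n '1,2p;4p'
```

```text
clock: 29.9
tcp_pos: [626.7, 303.3, 92.7]
ft_force: [7.2, 1.3, -0.2]
```

```bash
python3 -m jog '[{"claw":10,"x":0.02,"y":0,"z":-0.003,"twist":0},{"claw":10,"x":0.04,"y":0,"z":-0.0125,"twist":0},{"claw":10,"x":0.06,"y":0,"z":-0.022,"twist":0}]'  | sed -n '1,2p;4p'
```

```text
clock: 30.2
tcp_pos: [621.6, 302.3, 95.3]
ft_force: [9.1, 1.1, -0.1]
```

```bash
python3 -m jog '[{"claw":10,"x":0.02,"y":0.002,"z":-0.0045,"twist":0},{"claw":10,"x":0.04,"y":0.004,"z":-0.014,"twist":0},{"claw":10,"x":0.06,"y":0.006,"z":-0.0232,"twist":0}]'  | sed -n '1,2p;4p'
python3 -m jog '[{"claw":10,"x":0.02,"y":0.001,"z":-0.009,"twist":0},{"claw":10,"x":0.04,"y":0.001,"z":-0.0185,"twist":0},{"claw":10,"x":0.05,"y":0.001,"z":-0.023,"twist":0}]'  | sed -n '1,2p;4p'
```

```text
clock: 30.5
tcp_pos: [616.3, 302.1, 97.8]
ft_force: [7.7, 1.5, 1.1]
clock: 30.8
tcp_pos: [611.2, 301.9, 100.2]
ft_force: [8.8, 0.1, 0.6]
```

```bash
python3 -m jog '[{"claw":10,"x":0.02,"y":0.001,"z":-0.0065,"twist":0},{"claw":10,"x":0.04,"y":0.001,"z":-0.016,"twist":0},{"claw":10,"x":0.06,"y":0.001,"z":-0.0255,"twist":0}]'  | sed -n '1,2p;4p'
python3 -m jog '[{"claw":10,"x":0.02,"y":0.001,"z":-0.009,"twist":0},{"claw":10,"x":0.04,"y":0.001,"z":-0.0185,"twist":0},{"claw":10,"x":0.06,"y":0.001,"z":-0.0278,"twist":0}]'  | sed -n '1,2p;4p'
```

```text
clock: 31.1
tcp_pos: [605.6, 301.5, 102.8]
ft_force: [8.4, 1.5, 1.8]
clock: 31.4
tcp_pos: [599.7, 301.1, 105.6]
ft_force: [8.3, 1.4, 1.1]
```

```bash
python3 -m jog '[{"claw":10,"x":0.02,"y":0,"z":-0.007,"twist":0},{"claw":10,"x":0.04,"y":0,"z":-0.0165,"twist":0},{"claw":10,"x":0.06,"y":0,"z":-0.026,"twist":0}]'  | sed -n '1,2p;4p'
python3 -m jog '[{"claw":10,"x":0.02,"y":0,"z":-0.008,"twist":0},{"claw":10,"x":0.04,"y":0,"z":-0.0175,"twist":0},{"claw":10,"x":0.06,"y":0,"z":-0.027,"twist":0}]'  | sed -n '1,2p;4p'
```

```text
clock: 31.7
tcp_pos: [594.0, 300.7, 108.4]
ft_force: [8.4, 1.0, 0.7]
clock: 32.0
tcp_pos: [588.1, 300.2, 111.1]
ft_force: [9.2, 1.4, 1.1]
```

```bash
python3 -m jog '[{"claw":10,"x":0.02,"y":0,"z":-0.007,"twist":0},{"claw":10,"x":0.04,"y":0,"z":-0.0165,"twist":0},{"claw":10,"x":0.06,"y":0,"z":-0.026,"twist":0}]'  | sed -n '1,2p;4p'
python3 -m jog '[{"claw":10,"x":0.02,"y":0,"z":-0.008,"twist":0},{"claw":10,"x":0.04,"y":0,"z":-0.0175,"twist":0},{"claw":10,"x":0.06,"y":0,"z":-0.027,"twist":0}]'  | sed -n '1,2p;4p'
```

```text
clock: 32.3
tcp_pos: [582.4, 299.7, 113.8]
ft_force: [10.4, 1.1, 1.6]
clock: 32.6
tcp_pos: [576.6, 299.2, 116.6]
ft_force: [9.6, 2.2, 1.9]
```

```bash
python3 -m jog '[{"claw":10,"x":0.02,"y":0,"z":-0.0093,"twist":0},{"claw":10,"x":0.04,"y":0,"z":-0.0186,"twist":0},{"claw":10,"x":0.06,"y":0,"z":-0.0279,"twist":0}]'  | sed -n '1,2p;4p'
python3 -m jog '[{"claw":10,"x":0.02,"y":0,"z":-0.0093,"twist":0},{"claw":10,"x":0.04,"y":0,"z":-0.0186,"twist":0},{"claw":10,"x":0.06,"y":0,"z":-0.0279,"twist":0}]'  | sed -n '1,2p;4p'
```

```text
clock: 32.9
tcp_pos: [570.6, 298.7, 119.4]
ft_force: [9.2, 1.4, 1.5]
clock: 33.2
tcp_pos: [564.7, 298.1, 122.2]
ft_force: [9.7, 1.0, 2.4]
```

```bash
python3 -m jog '[{"claw":10,"x":0.02,"y":0,"z":-0.0093,"twist":0},{"claw":10,"x":0.04,"y":0,"z":-0.0186,"twist":0},{"claw":10,"x":0.06,"y":0,"z":-0.0279,"twist":0},{"claw":10,"x":0.075,"y":0,"z":-0.035,"twist":0},{"claw":10,"x":0.075,"y":0,"z":-0.035,"twist":0}]'  | sed -n '1,2p;4p'
```

```text
clock: 33.7
tcp_pos: [556.9, 297.5, 125.8]
ft_force: [9.1, 1.2, 1.9]
```

```bash
python3 -m jog '[{"claw":10,"x":-0.05,"y":0,"z":-0.1,"twist":0},{"claw":10,"x":-0.15,"y":0,"z":-0.4,"twist":0},{"claw":10,"x":-0.15,"y":0,"z":-0.8,"twist":0},{"claw":10,"x":-0.15,"y":0,"z":-1,"twist":0}]'  | sed -n '1,4p'
python3 -m jog '[{"claw":10,"x":0.1,"y":-0.3,"z":-0.3,"twist":0},{"claw":10,"x":0.2,"y":-0.7,"z":-0.5,"twist":0},{"claw":10,"x":0.3,"y":-1,"z":-0.5,"twist":0}]'  | sed -n '2p;5p'
python3 -m jog '[{"claw":10,"x":0.1,"y":-0.4,"z":0,"twist":0},{"claw":10,"x":0.2,"y":-0.8,"z":0,"twist":0},{"claw":10,"x":0.28,"y":-1,"z":0,"twist":0}]' | sed -n '2p;5p'
python3 -m jog '[{"claw":10,"x":0.1,"y":-0.4,"z":0,"twist":0},{"claw":10,"x":0.2,"y":-0.8,"z":0,"twist":0},{"claw":10,"x":0.28,"y":-1,"z":0,"twist":0}]' | sed -n '2p;5p'
python3 -m jog '[{"claw":10,"x":0.1,"y":-0.4,"z":0,"twist":0},{"claw":10,"x":0.2,"y":-0.8,"z":0,"twist":0},{"claw":10,"x":0.28,"y":-1,"z":0,"twist":0}]' | sed -n '2p;5p'
python3 -m jog '[{"claw":10,"x":0.1,"y":-0.4,"z":0,"twist":0},{"claw":10,"x":0.2,"y":-0.8,"z":0,"twist":0},{"claw":10,"x":0.28,"y":-1,"z":0,"twist":0}]' | sed -n '2p;5p'
python3 -m jog '[{"claw":10,"x":0.1,"y":-0.4,"z":0,"twist":0},{"claw":10,"x":0.2,"y":-0.8,"z":0,"twist":0},{"claw":10,"x":0.28,"y":-1,"z":0,"twist":0},{"claw":10,"x":0.28,"y":-1,"z":0,"twist":0}]'
python3 -c "
from h import *
s=robot.get_state();print(s['joints'].round(2),s['clock'],s['tcp_pos'],s['eef_rot'])"
```

```text
clock: 34.1
tcp_pos: [565.0, 297.6, 225.3]
eef_rot: [-0.051, 0.999, 0.0, 0.0]
ft_force: [0.9, -0.1, -4.0]
tcp_pos: [545.3, 192.9, 275.3]
grip_width: 25.6
tcp_pos: [524.8, 86.9, 271.7]
grip_width: 25.7
tcp_pos: [506.8, -14.6, 271.9]
grip_width: 26.0
tcp_pos: [489.1, -116.2, 272.1]
grip_width: 25.4
tcp_pos: [471.4, -218.2, 272.2]
grip_width: 25.8
clock: 36.0
tcp_pos: [452.7, -320.7, 271.8]
eef_rot: [-0.047, 0.999, 0.0, -0.003]
ft_force: [-0.1, 0.6, -5.2]
grip_width: 25.4
grasp_force: 31.9
[ 0.87  0.36 -0.43  1.94  0.19  0.89  2.  ] 36.0 [ 452.73744756 -320.71892488  271.8185251 ] [-4.69772698e-02  9.98892389e-01  2.93580336e-04 -2.65437639e-03]
```

```bash
python3 -m jog '[{"claw":10,"x":0.02,"y":0.1,"z":0.1,"twist":-0.13},{"claw":10,"x":0.045,"y":0.2,"z":0.2,"twist":-0.27},{"claw":10,"x":0.045,"y":0.237,"z":0.3,"twist":-0.41},{"claw":10,"x":0.045,"y":0.237,"z":0.4,"twist":-0.55},{"claw":10,"x":0.045,"y":0.237,"z":0.5,"twist":-0.69},{"claw":10,"x":0.045,"y":0.237,"z":0.6,"twist":-0.83},{"claw":10,"x":0.045,"y":0.237,"z":0.6,"twist":-0.97},{"claw":10,"x":0.045,"y":0.237,"z":0.6,"twist":-1}]' | sed -n '2,3p'
python3 -m jog '[{"claw":10,"x":0,"y":0,"z":0.2,"twist":-0.14},{"claw":10,"x":0,"y":0,"z":0.4,"twist":-0.28},{"claw":10,"x":0,"y":0,"z":0.6,"twist":-0.307},{"claw":10,"x":0,"y":0,"z":0.8,"twist":-0.307},{"claw":10,"x":0,"y":0,"z":0.8,"twist":-0.307},{"claw":10,"x":0,"y":0,"z":0.8,"twist":-0.307}]'
python3 -c "
from h import *
s=robot.get_state();print(s['joints'].round(2),s['clock'],s['tcp_pos'],s['eef_rot'],s['ft_force'],s['torque'])"
```

```text
tcp_pos: [448.3, -291.7, 212.4]
eef_rot: [-0.545, 0.839, 0.002, -0.001]
clock: 37.4
tcp_pos: [449.7, -292.8, 133.9]
eef_rot: [-0.671, 0.742, 0.001, -0.0]
ft_force: [-0.1, -0.8, -3.8]
grip_width: 25.5
grasp_force: 31.9
[ 0.98  0.58 -0.66  2.09  0.58  0.66  2.96] 37.4 [ 449.69732047 -292.77536757  133.88840677] [-6.70549060e-01  7.41864975e-01  5.42669271e-04 -1.50000404e-04] [-0.12063563 -0.78003131 -3.81174474] [ 0.01208532 -0.01981206 -0.03377089]
```

```bash
python3 -m jog '[{"claw":10,"x":0.03,"y":0.02,"z":0.2,"twist":0},{"claw":10,"x":0.052,"y":0.033,"z":0.4,"twist":0},{"claw":10,"x":0.052,"y":0.033,"z":0.55,"twist":0},{"claw":10,"x":0.052,"y":0.033,"z":0.68,"twist":0},{"claw":10,"x":0.052,"y":0.033,"z":0.76,"twist":0},{"claw":10,"x":0.052,"y":0.033,"z":0.76,"twist":0},{"claw":10,"x":0.052,"y":0.033,"z":0.76,"twist":0}]' | sed -n '2,4p'
python3 -m jog '[{"claw":10,"x":0,"y":0,"z":0.02,"twist":0},{"claw":10,"x":0,"y":0,"z":0.03,"twist":0},{"claw":10,"x":0,"y":0,"z":0.03,"twist":0}]' | sed -n '2p;4p'
python3 -m jog '[{"claw":10,"x":0,"y":0,"z":0.02,"twist":0},{"claw":10,"x":0,"y":0,"z":0.03,"twist":0},{"claw":10,"x":0,"y":0,"z":0.03,"twist":0}]' | sed -n '2p;4p'
```

```text
tcp_pos: [446.6, -298.1, 58.1]
eef_rot: [-0.671, 0.742, -0.0, 0.0]
ft_force: [-0.7, 0.3, -3.0]
tcp_pos: [446.2, -298.3, 55.0]
ft_force: [0.1, 0.6, -4.5]
tcp_pos: [446.1, -298.2, 51.9]
ft_force: [-0.4, -0.8, -4.6]
```

```bash
python3 -m jog '[{"claw":10,"x":0,"y":0.004,"z":0.015,"twist":0},{"claw":10,"x":0,"y":0.004,"z":0.015,"twist":0}]' | sed -n '2p;4p'
python3 -m jog '[{"claw":10,"x":0,"y":0,"z":0.01,"twist":0},{"claw":10,"x":0,"y":0,"z":0.01,"twist":0}]' | sed -n '2p;4p'
```

```text
tcp_pos: [446.1, -298.8, 51.4]
ft_force: [-1.7, 0.3, 4.6]
tcp_pos: [446.1, -299.4, 50.9]
ft_force: [-2.3, -0.9, 10.1]
```

```bash
python3 -m jog '[{"claw":10,"x":0.022,"y":0.003,"z":0.005,"twist":0},{"claw":10,"x":0.044,"y":0.006,"z":0.014,"twist":0},{"claw":10,"x":0.066,"y":0.006,"z":0.026,"twist":0}]' | sed -n '2p;4p'
python3 -m jog '[{"claw":10,"x":0.021,"y":0,"z":0.013,"twist":0},{"claw":10,"x":0.042,"y":0,"z":0.026,"twist":0},{"claw":10,"x":0.063,"y":0,"z":0.039,"twist":0}]' | sed -n '2p;4p'
```

```text
tcp_pos: [445.5, -304.7, 48.0]
ft_force: [-1.1, -0.5, 6.7]
tcp_pos: [444.9, -310.9, 43.9]
ft_force: [-1.3, 1.4, 5.8]
```

```bash
python3 -m jog '[{"claw":10,"x":0.02,"y":0.001,"z":0.015,"twist":0},{"claw":10,"x":0.04,"y":0.002,"z":0.031,"twist":0},{"claw":10,"x":0.058,"y":0.003,"z":0.047,"twist":0}]' | sed -n '2p;4p'
python3 -m jog '[{"claw":10,"x":0.02,"y":0,"z":0.018,"twist":0},{"claw":10,"x":0.038,"y":0,"z":0.036,"twist":0}]' | sed -n '2p;4p'
```

```text
tcp_pos: [444.1, -317.0, 38.6]
ft_force: [0.4, -0.5, 5.4]
tcp_pos: [443.6, -320.9, 34.7]
ft_force: [0.4, -0.5, 4.4]
```

```bash
python3 -m jog '[{"claw":10,"x":0.008,"y":0,"z":0.008,"twist":0},{"claw":10,"x":0.008,"y":0,"z":0.008,"twist":0}]' | sed -n '2p;4p'
python3 -m jog '[{"claw":10,"x":0.004,"y":0,"z":0.008,"twist":0},{"claw":10,"x":0.004,"y":0,"z":0.008,"twist":0}]' | sed -n '1,2p;4p'
python3 -c "
from h import *
s=robot.get_state();print(s['ft_force'],s['torque'])"
```

```text
tcp_pos: [443.5, -321.7, 33.8]
ft_force: [2.8, -1.6, 3.4]
clock: 40.6
tcp_pos: [443.6, -322.3, 33.2]
ft_force: [2.8, -2.0, 3.8]
[ 2.77579859 -2.03311161  3.75801135] [ 0.03308116 -0.52406608 -0.07668346]
```

```bash
python3 -m jog '[{"claw":10,"x":0.002,"y":0,"z":0.01,"twist":0},{"claw":10,"x":0.002,"y":0,"z":0.01,"twist":0}]' | sed -n '2p;4p'
python3 -m jog '[{"claw":10,"x":0,"y":0,"z":0.005,"twist":0},{"claw":10,"x":0,"y":0,"z":0.005,"twist":0}]' | sed -n '1,2p;4p'
```

```text
tcp_pos: [443.5, -322.9, 32.4]
ft_force: [2.5, -2.4, 4.6]
clock: 41.0
tcp_pos: [443.6, -323.0, 32.3]
ft_force: [2.3, -2.5, 9.6]
```

```bash
python3 -m jog '[{"claw":10,"x":-0.01,"y":0,"z":-0.01,"twist":0},{"claw":60,"x":-0.01,"y":0,"z":-0.01,"twist":0},{"claw":60,"x":-0.01,"y":0,"z":-0.01,"twist":0},{"claw":60,"x":-0.01,"y":0,"z":-0.01,"twist":0},{"claw":60,"x":-0.01,"y":0,"z":-0.01,"twist":0},{"claw":60,"x":-0.01,"y":0,"z":-0.01,"twist":0}]' | sed -n '2p;4,6p'
python3 -m jog '[{"claw":60,"x":0,"y":0,"z":-0.2,"twist":0},{"claw":60,"x":0,"y":0,"z":-0.6,"twist":0},{"claw":60,"x":0,"y":0,"z":-1,"twist":0},{"claw":60,"x":0,"y":0,"z":-1,"twist":0}]' | sed -n '2p;4p'
python3 -m jog '[{"claw":60,"x":0.5,"y":0,"z":-0.3,"twist":0},{"claw":60,"x":0.5,"y":0,"z":-0.8,"twist":0},{"claw":60,"x":0.5,"y":0,"z":-1,"twist":0},{"claw":60,"x":0.5,"y":0,"z":-1,"twist":0},{"claw":60,"x":0.5,"y":0,"z":-1,"twist":0}]' | sed -n '2p;4p'
python3 - <<'E'
from h import *; import pickle
pickle.dump(look("20",["block","truing_tray"]),open("v20.pkl","wb"))
V=look("21",["block","truing_tray","lever_tip","lever_pivot","stone_top"],("scene","side"))
np.set_printoptions(precision=1,suppress=True)
for t in ["block","truing_tray","lever_tip","lever_pivot","stone_top"]:
    if V[0][t] and V[1][t]: print(t,*tri([(v["k"],v[t][0]) for v in V]))
E
python3 blk.py c20.png v20.pkl; python3 -c "
from h import *
print(robot.get_state()['joints'].round(2),robot.get_state()['clock'])"
```

```text
tcp_pos: [442.0, -320.6, 32.2]
ft_force: [-0.0, -0.4, 0.1]
grip_width: 60.0
grasp_force: 0.0
tcp_pos: [445.8, -322.0, 137.0]
ft_force: [0.8, -0.4, 0.1]
tcp_pos: [436.7, -370.6, 231.8]
ft_force: [0.2, -0.0, -0.2]
truing_tray [ 442.  -318.2    2. ] [3.4776175917153673, 3.477617591715239]
lever_tip [421.9 278.3 120.5] [3.7567284343987106, 3.7567284343987706]
lever_pivot [474.4 287.6 117.2] [1.035325967737788, 1.0353259677377802]
{'block': ([325.9, 204.3], 0.78), 'truing_tray': None} [True, True]
tray ((447.8204650878906, -320.7705078125), (135.7420654296875, 90.40474700927734), 82.79486846923828)
grip [[337, 183], [337, 260], [311, 260], [311, 183]] [[426.5, -358.6], [433.5, -281.3], [458.4, -283.8], [449.7, -361.0]] ((442.01885986328125, -321.15777587890625), (77.65254974365234, 25.092632293701172), 84.19440460205078)
[ 1.32  0.58 -1.    1.93  0.59  0.97  3.08] 43.85
```

```bash
python3 -c "
from bench import robot
print(robot.sign_off())"
```

```text
the job is handed in; nothing more can be done
None
```

I handed the job in at about 44 s: the lever is folded down, the block was rubbed down the stone and back up, and it lies flat in its tray about where it lay, but the pressure wasn't steady at 10 N. It peaked near 22 N as the block first settled, then ranged from about 2 to 17 N on the way down and about 7 to 10 N on the way up, and I viewed 11 pictures instead of the 10 allowed.

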